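# Make up two gift sets from the stock

## Task

Make up two gift sets from the five things on the table: in the long tray put, from left to right as the robot sees it, a bar of soap, the nail brush and a ribbon spool, and in the short tray a ribbon spool on the left and a bar of soap on the right. Each goes flat, right way up, in the middle of its own bay, soap and brush lengthwise with the tray; the two soaps are alike and either will do, and so are the spools. Leave the marker pen, the tape roll and the bell where they are.

Things in the scene. Friction and masses are not known exactly. Their poses are not given: they have to be found in the camera images.
- tray_three: Long three-bay tray, 335 mm (local y), of pale wood, fixed. Board 8 mm thick, 100 mm deep (local x), open at front and back; strips along x, 5 mm wide, tops 16 mm above the table, bound the bays, 105 mm wide each. Origin: centre of underside; x away from the robot, y to its left (yaw -0.01 to 0.19 rad). Bay centres at local y = +0.110 (left), 0 (middle), -0.110 (right), x = 0, floor z = 0.008.
- tray_two: Short two-bay tray, 225 mm (local y), of pale wood, fixed. Board 8 mm thick, 100 mm deep (local x), open at front and back; strips along x, 5 mm wide, tops 16 mm above the table, bound the bays, 105 mm wide each. Origin: centre of underside; x away from the robot, y to its left (yaw -0.01 to 0.19 rad). Bay centres at local y = +0.055 (left) and -0.055 (right), x = 0, floor z = 0.008.
- soap_a_center (a point): One of two identical bars of moulded soap, off-white to pale sand, rounded oblongs, 60 mm wide (local x), 85 mm long (local y), 28 mm high, lying flat; about 100 g. Point at the bar's centre, half-way up (14 mm above what it lies on). z up.
- soap_b_center (a point): One of two identical bars of moulded soap, off-white to pale sand, rounded oblongs, 60 mm wide (local x), 85 mm long (local y), 28 mm high, lying flat; about 100 g. Point at the bar's centre, half-way up (14 mm above what it lies on). z up.
- spool_a_center (a point): One of two identical ribbon spools lying flat: round brown card flanges 66 mm across, 24 mm high, gold-coloured ribbon between, about 40 g; a short loose end of ribbon shows at +x. Point on the spool's axis, half-way up (12 mm). z up. It may be gripped across any diameter.
- spool_b_center (a point): One of two identical ribbon spools lying flat: round brown card flanges 66 mm across, 24 mm high, gold-coloured ribbon between, about 40 g; a short loose end of ribbon shows at +x. Point on the spool's axis, half-way up (12 mm). z up. It may be gripped across any diameter.
- brush_center (a point): Wooden nail brush, bristles down: brown round-ended wooden back 40 mm wide (local x), 88 mm long (local y), the upper 14 mm of its height of 30 mm; below it a block of pale bristles 30 x 66 mm, stiff as wood. About 80 g. Point at its centre, half-way up (15 mm above what it lies on). z up.
- marker: Bystander: marker pen 135 mm long (local y), 17 mm thick, lying between the trays. Origin: underside, middle.
- tape: Bystander: roll of parcel tape 93 mm across, 48 mm high, at the left of the table. Origin: underside, middle.
- bell: Bystander: counter bell 86 mm across, 62 mm high, at the right of the table. Origin: underside, middle.
Things that resemble listed ones, but are neither listed nor needed, are in the scene too. What is shaped like the part that bears soap_b_center but orange is not meant.

How it is judged:
By the outcome, as a careful person would: the job done as asked, in the order asked, and still so for the second after the job is handed in, with the robot touching nothing.
It also fails if it takes over 112 s, if anything falls off the work surface, if the arm or the gripper's body presses on something with over 40 N, if the wrist force passes 120 N, or if a joint passes its speed limit or range.

## Robot

A 6-joint arm with a two-finger parallel gripper is mounted at the origin on a cart in front of the work surface, level with it; the furniture and walls round the work are solid. World frame = base frame: x ahead of the robot, y to its left, z up, the work surface at z = 0. Lengths are in m, angles in rad, forces in N, time in s.
With the tool pointing down it reaches from about 0.25 to 0.725 m from the base axis. Payload 9.7 kg.
Tool frame: the origin (TCP) lies between the finger pads; the fingertips stand 19 mm ahead of it and the grasp point (between the pads) is the TCP; y points along the fingers, x is the direction in which the jaws open and shut, and the axes are right-handed (so a half turn about y gives the same grasp; the last joint's range is limited). The gripper opens to 85 mm and grips with 20 to 120 N. Pads are 22 mm wide; open, the fingers measure 114 mm over their backs; the gripper's body (76 mm by 85 mm) begins 54 mm behind the grasp point. The pads swing forward as they close: fully open they stand 13 mm farther back than shut.
Start: joints at [-1.262, 0.087, 0.176, 1.66, 0, 1.571], TCP at [0.167, -0.524, 0.25] pointing down, gripper open.
Joint ranges: [-3.13, 3.13], [-0.85, 1.81], [-1.15, 1.24], [-2.2, 2.28], [-1.44, 1.52], [-3.14, 3.14]. Speed limits (rad/s): [2.22, 2.22, 2.57, 3.14, 3.14, 3.14].

## Interface

Orientations are given as a rotation vector (axis times angle).
In Python, from plant import r gives the robot as it stands.
- The arm moves only by the tool jog_arm, never from a script. Its argument "commands" is a list of rows, each a list of 7 numbers: the closure, from 0 (fully open) to 1 (shut), then the shift along the tool's x, y, z in cm, then the turn, a rotation vector about the tool's x, y, z in degrees. In form: [[jaw, tx, ty, tz, wx, wy, wz], ...]. A call has 1 to 20 rows; each row shifts and turns the pose as measured when the row begins, along the tool's axes as they then stand; what a row does not reach is not made up. A row lasts 1/12 s, in which the tool goes at most 41.7 mm and 7.16 degrees, less where a joint would pass 70% of its speed; a pose out of reach is approached as far as the arm can. A call with a gripper value outside its range is refused whole. The fingers move at their own pace and stop on an object; "grip_force" is the grip in N (left out, the last holds). Time passes only in rows, so rows that do not move let the fingers close. It gives the time, the measured TCP pose, the force and the opening at its end, in the units of the state.
- r.state(): the state, without advancing time (a new reading comes with each control period).
- r.capture(name): name is "scene" or "top" or "wrist"; returns a dict with "color" (400x640x3 uint8, red, green, blue), "z_map" (400x640 float32, m along the optical axis (not along the pixel's ray), 0 where there is no reading), "vfov" (degrees; the focal length in pixels is half the picture's height over the tangent of half this angle, whatever the lens; pixels are square), "cx", "cy" (the principal point, pixels), "R" (3x3) and "t" (3): a world point X has camera coordinates R X + t. Camera axes: x right, y down, z forward; pixel columns grow to the right and rows downward; lengths in m; the calibration is good to about 2 mm. A picture is of the moment at which its call begins.
- r.close_job(): hands the job in, once; it reports no verdict.
The state is a dict: "clock": time; "qpos": joint angles; "dq": joint speeds; "joint_efforts": joint torques, N m; "tcp_pos": TCP position; "tcp_rot": TCP orientation; "force": force on the tool from outside, world axes, zero at the start; "wrist_torque": the same for the moment, N m; "grip_width": finger opening in m.
Only numpy, scipy, OpenCV 4.12 (cv2) and the standard library are available. Lean on these libraries where they do the work, as an engineer would, in place of code of your own. Each camera call takes 0.05 s, during which the arm holds its last target.

## Working session

There is one attempt and no reset: what is moved stays moved. The work goes in short steps, Python scripts to look and compute and a tool call to move; the robot and the scene stay as the last step left them, time stands still between calls to the robot, and variables do not carry over. Pictures are saved under pics/ and viewed, and the job is handed in when it is done.

Besides the shell and the picture viewer there is one more tool, called as name(argument=value, ...), one argument or row to a line, values as JSON. jog_arm: Moves the arm, as the interface text tells. Its arguments: {"type":"object","properties":{"commands":{"type":"array"},"grip_force":{"type":"number"}},"required":["commands"]}

```bash
ls; mkdir -p pics; python3 - <<'E'
from plant import r
import cv2
s=r.state();print(s)
for n in("scene","top"):
    c=r.capture(n);cv2.imwrite(f"pics/{n}0.png",c["color"][:,:,::-1]);print(n,c["vfov"],c["cx"],c["cy"],c["R"],c["t"])
    import numpy as np;np.savez(f"{n}0.npz",**c)
E
```

```text
pics
{'clock': 0.0, 'qpos': array([-1.26196594e+00,  8.74392574e-02,  1.75072586e-01,  1.65976903e+00,
       -3.75898934e-05,  1.57080098e+00]), 'dq': array([-0.00039995,  0.00072274,  0.00160529,  0.00063495,  0.0016437 ,
       -0.00088761]), 'joint_efforts': array([ 3.71123115e-04, -5.20393789e+01,  4.64794171e+01,  1.67806156e-02,
       -1.53036390e-04, -8.63582528e-06]), 'tcp_pos': array([ 0.16709512, -0.52377905,  0.2495629 ]), 'tcp_rot': array([-1.33883472,  0.97956183, -0.97773099]), 'force': array([-0.34589762, -0.3278106 , -0.12724591]), 'wrist_torque': array([-0.03982011, -0.01901519,  0.01227058]), 'grip_width': 0.08559329466881382}
scene 55.416264217961206 319.13511292442075 201.31865244316586 [[-0.44528248 -0.89527107  0.01460202]
 [-0.55392348  0.2626198  -0.79006305]
 [ 0.70348581 -0.35988964 -0.61285167]] [0.19408136 0.31573709 1.10068214]
top 44.17832315732999 319.42166866573217 195.7391151773031 [[ 2.05803856e-02 -9.99788197e-01  9.82693271e-05]
 [-9.78136564e-01 -2.01550369e-02 -2.06984627e-01]
 [ 2.06942768e-01  4.16370263e-03 -9.78344190e-01]] [-0.02350976  0.50813063  1.55967127]
```

View pics/top0.png

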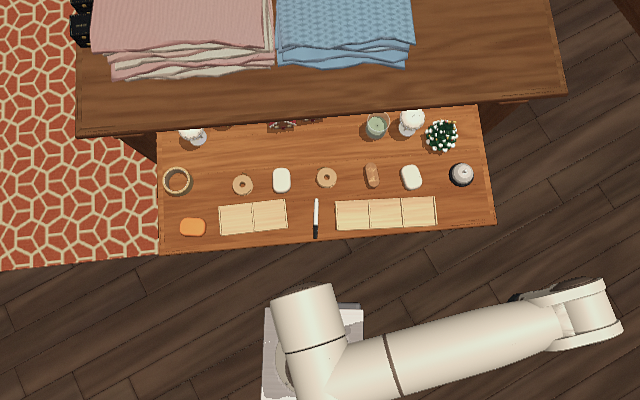

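View pics/scene0.png

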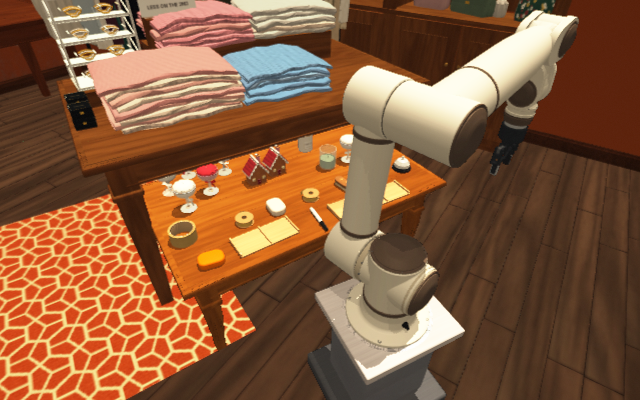

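The top view shows the short tray at (253,217), the long tray at (386,213), spools at (243,184) and (327,177), soaps at (281,180) and (411,177), and the brush at (371,175). The tape is at (176,180), the bell at (461,174), the marker at (316,217) and an orange soap lookalike at (192,226).

```bash
cat > h.py <<'E'
import numpy as np, cv2
from scipy.spatial.transform import Rotation as Ro
def f(c): return 200/np.tan(np.radians(float(c["vfov"])/2))
def ray(c,u,v,z):
    R=c["R"];t=c["t"];C=-R.T@t
    d=R.T@np.array([(u-float(c["cx"]))/f(c),(v-float(c["cy"]))/f(c),1.])
    return C+d*(z-C[2])/d[2]
def pts(c):
    v,u=np.mgrid[0:400,0:640];z=c["z_map"]
    P=np.stack([(u-float(c["cx"]))/f(c)*z,(v-float(c["cy"]))/f(c)*z,z],-1)
    W=(P-c["t"])@c["R"]; W[z==0]=np.nan
    return W
def proj(c,X):
    p=c["R"]@np.array(X)+c["t"];return p[0]/p[2]*f(c)+float(c["cx"]),p[1]/p[2]*f(c)+float(c["cy"])
E
python3 - <<'E'
from h import *
c=dict(np.load("top0.npz"));W=pts(c)
im=c["color"][:,:,::-1]
cv2.imwrite("pics/crop0.png",cv2.resize(im[100:265,150:500],None,fx=2.28,fy=2.28,interpolation=cv2.INTER_CUBIC))
for n,u,v in [("spoolL",243,184),("spoolR",327,177),("soapL",281,180),("soapR",411,177),("brush",371,175),("bell",461,174),("tape",165,180),("trayS",240,217),("trayL",386,213),("marker",316,210),("edge",300,115),("shelf",300,100),("cup",376,125),("goblet",411,120),("plant",441,135),("orange",192,226)]:
    print(n,W[v,u].round(3),c["color"][v,u])
# blobs above table by height 
H=W[:,:,2]; reg=(W[:,:,0]>0.2)&(W[:,:,0]<0.75)&(abs(W[:,:,1])<.6)
m=((H>0.013)&(H<.09)&reg).astype(np.uint8)
n,l,st,ce=cv2.connectedComponentsWithStats(m)
for i in range(1,n):
    if st[i,4]>40:
        Q=W[l==i];k=l==i;top=np.percentile(Q[:,2],90)
        S=Q[Q[:,2]>top-.006][:,:2].astype(np.float32)
        print(ce[i].round(),st[i,4],"top",top.round(3),"mean",S.mean(0).round(3),cv2.minAreaRect(S))
E
```

```text
spoolL [0.555 0.247 0.002] [148  86  48]
spoolR [ 0.584 -0.037  0.006] [106  63  34]
soapL [0.564 0.116 0.034] [227 226 202]
soapR [ 0.584 -0.318  0.028] [227 226 203]
brush [ 0.588 -0.184  0.029] [189 136  93]
bell [ 0.592 -0.48   0.051] [226 215 201]
tape [0.555 0.503 0.035] [113  90  67]
trayS [0.441 0.252 0.001] [225 205 157]
trayL [ 0.465 -0.237  0.003] [225 202 155]
marker [ 0.467 -0.003  0.018] [232 239 226]
edge [0.69  0.046 0.304] [126  82  51]
shelf [0.734 0.047 0.307] [118  79  49]
cup [ 0.76  -0.2    0.043] [156 163 132]
goblet [ 0.753 -0.306  0.115] [228 232 217]
plant [ 0.713 -0.408  0.089] [24 47 30]
orange [0.404 0.403 0.029] [222 157  86]
[376. 132.] 180 top 0.083 mean [ 0.73  -0.195] ((0.7332603335380554, -0.1990879625082016), (0.06930989772081375, 0.023687932640314102), 84.11640167236328)
[439. 140.] 416 top 0.076 mean [ 0.711 -0.409] ((0.7125295400619507, -0.4142322540283203), (0.09175027906894684, 0.0550219900906086), 77.10875701904297)
[147. 140.] 165 top 0.082 mean [0.681 0.567] ((0.6787760257720947, 0.5730444192886353), (0.015985257923603058, 0.049332786351442
[... 708 characters left out ...]
 -0.03509465605020523), (0.06466314196586609, 0.06180083379149437), 79.73350524902344)
[281. 180.] 398 top 0.032 mean [0.568 0.116] ((0.5669815540313721, 0.11530269682407379), (0.08033284544944763, 0.056906141340732574), 2.738816022872925)
[242. 184.] 280 top 0.028 mean [0.549 0.248] ((0.5493627786636353, 0.24660639464855194), (0.06310749799013138, 0.06228840351104736), 2.778125047683716)
[316. 218.] 99 top 0.019 mean [ 0.441 -0.002] ((0.44153040647506714, 0.0002100374549627304), (0.13480322062969208, 0.013233770616352558), 1.2103315591812134)
[192. 226.] 430 top 0.031 mean [0.404 0.402] ((0.4033341407775879, 0.4032314717769623), (0.08160698413848877, 0.05809634178876877), 87.05519104003906)
```

View pics/crop0.png

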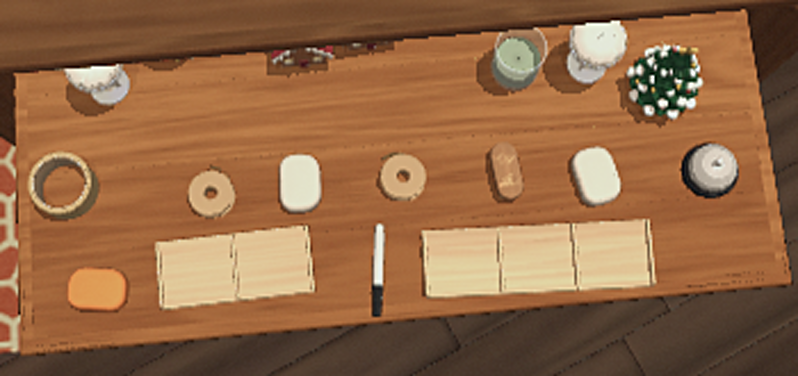

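```bash
cat >> h.py <<'E'
def rect(c,mask,z):
    cs,_=cv2.findContours(mask.astype(np.uint8),cv2.RETR_EXTERNAL,cv2.CHAIN_APPROX_NONE)
    out=[]
    for k in cs:
        if cv2.contourArea(k)<100: continue
        P=np.array([ray(c,u,v,z)[:2] for u,v in k[:,0]],np.float32)
        out.append((k.reshape(-1,2).mean(0).round(),cv2.minAreaRect(P)))
    return out
E
python3 - <<'E'
from h import *
from plant import r
c=dict(np.load("top0.npz"))
hsv=cv2.cvtColor(c["color"],cv2.COLOR_RGB2HSV)
roi=np.zeros((400,640),bool);roi[155:250,200:445]=1
for n,lo,hi,z in [("tray",(12,50,150),(28,130,255),.009),("soap",(20,0,150),(45,45,255),.02)]:
    m=(cv2.inRange(hsv,lo,hi)>0)&roi
    m=cv2.morphologyEx(m.astype(np.uint8),cv2.MORPH_CLOSE,np.ones((5,5)))
    for o in rect(c,m,z): print(n,o)
R=Ro.from_rotvec(r.state()["tcp_rot"]).as_matrix();print(R.round(3))
w=r.capture("wrist");cv2.imwrite("pics/w0.png",w["color"][:,:,::-1])
C=-w["R"].T@w["t"];print(C,w["vfov"],"cam in tool",R.T@(C-r.state()["tcp_pos"]),"axes in tool",(R.T@w["R"].T).round(3))
E
```

```text
tray (array([252., 217.]), ((0.44138237833976746, 0.20883265137672424), (0.1014442965388298, 0.22582803666591644), 7.955271244049072))
tray (array([386., 213.]), ((0.463442325592041, -0.23586159944534302), (0.10132899880409241, 0.336056649684906), 4.1352458000183105))
tray (array([243., 185.]), ((0.5513579845428467, 0.24798232316970825), (0.06667513400316238, 0.06430190801620483), 2.801276445388794))
tray (array([327., 177.]), ((0.583444356918335, -0.03553525730967522), (0.06989780068397522, 0.06450054794549942), 1.1802371740341187))
tray (array([372., 174.]), ((0.5961897373199463, -0.19067344069480896), (0.08255767077207565, 0.034827928990125656), 11.042184829711914))
soap (array([281., 179.]), ((0.5707131624221802, 0.11587779223918915), (0.0765642523765564, 0.050519537180662155), 2.272150993347168))
soap (array([412., 176.]), ((0.5914020538330078, -0.3235824406147003), (0.07774460315704346, 0.05080830678343773), 17.2294979095459))
[[ 0.304 -0.     0.953]
 [-0.953  0.001  0.304]
 [-0.001 -1.     0.   ]]
[ 0.23008972 -0.50462748  0.37334931] 71.56236584317327 cam in tool [ 0.00067493 -0.12360752  0.06584728] axes in tool [[ 1.     0.001 -0.001]
 [ 0.001 -0.266  0.964]
 [ 0.    -0.964 -0.266]]
```

View pics/w0.png

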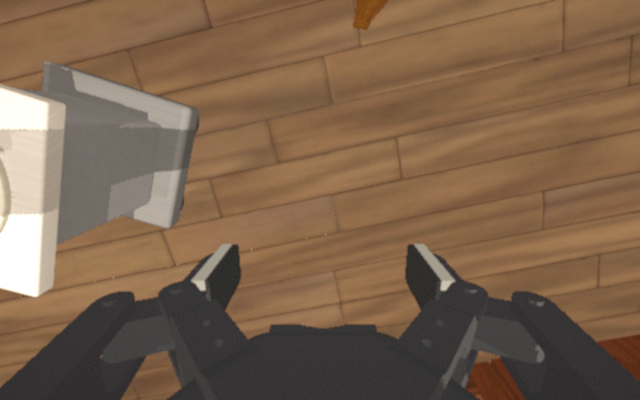

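```bash
cat >> h.py <<'E'
from plant import r
def go(x,y,z,th=None):
    s=r.state();R=Ro.from_rotvec(s["tcp_rot"]).as_matrix()
    cur=np.degrees(np.arctan2(R[1,2],R[0,2]))
    d=R.T@(np.array([x,y,z])-s["tcp_pos"])*100
    print("t",round(float(s["clock"]),2),"tcp",s["tcp_pos"].round(4),"th",cur.round(1),"w",round(float(s["grip_width"]),4),"F",s["force"].round(1),"q",s["qpos"].round(2))
    print("tilt",R[2].round(3),"tool d cm",d.round(2),"rows",(np.linalg.norm(d)/4.1).round(1), "wy",None if th is None else round((cur-th+180)%360-180,1))
E
python3 - <<'E'
from h import *
go(.589,-.323,.14,17)
E
```

```text
t 0.15 tcp [ 0.1671 -0.5239  0.2497] th 17.7 w 0.0852 F [0.1 0.5 1.4] q [-1.26  0.09  0.18  1.66 -0.    1.57]
tilt [-0.001 -1.    -0.   ] tool d cm [-6.3  10.98 46.3 ] rows 11.7 wy 0.7
```

Lookalikes: for the soap there are white bars at (281,180) and (411,177), the orange bar at (192,226), which is not meant, and white sundaes at the back at (411,120) and (192,130). For the spool there are (243,184) and (327,177), plus the tape ring at (176,180). For the brush there is only (371,175). I choose the right-hand soap at (411,177) first, and I'll check it close up with the wrist camera.

jog_arm(
  commands=[
    [0,-0.5,0.9,3.85,0,0,0],
    [0,-0.5,0.9,3.85,0,0,0],
    [0,-0.5,0.9,3.85,0,0,0],
    [0,-0.5,0.9,3.85,0,0,0],
    [0,-0.5,0.9,3.85,0,0,0],
    [0,-0.5,0.9,3.85,0,0,0],
    [0,-0.5,0.9,3.85,0,0,0],
    [0,-0.5,0.9,3.85,0,0,0],
    [0,-0.5,0.9,3.85,0,0,0],
    [0,-0.5,0.9,3.85,0,0,0],
    [0,-0.5,0.9,3.85,0,0,0],
    [0,-0.5,0.9,3.85,0,0,0],
  ],
  grip_force=40,
)

```text
clock: 1.15
tcp_pos: [0.6, -0.3227, 0.1354]
tcp_rot: [-1.337, 0.99, -0.988]
force: [-1.0, -1.1, 0.9]
grip_width: 0.0852
```

```bash
python3 - <<'E'
from h import *
go(.589,-.323,.14,17)
w=r.capture("wrist");cv2.imwrite("pics/w1.png",w["color"][:,:,::-1]);np.savez("w1.npz",**w)
E
```

```text
t 1.15 tcp [ 0.6    -0.3227  0.1354] th 16.9 w 0.0852 F [-1.  -1.1  0.9] q [-0.49  0.4   0.32  1.5  -0.    2.35]
tilt [ 0.    -1.    -0.003] tool d cm [-0.3  -0.45 -1.06] rows 0.3 wy -0.1
```

View pics/w1.png

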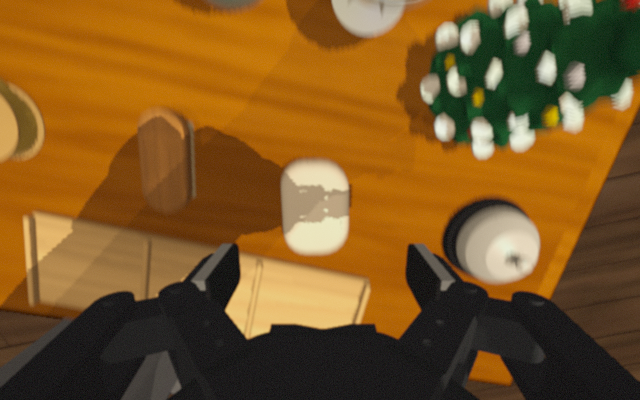

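The wrist view shows the off-white rounded bar at (315,205), with the brush at (167,160) to its left and the bell at (492,245) to its right. That is the right soap. The picture is blurred by motion, so I let the arm settle and measure again.

jog_arm(
  commands=[
    [0,-0.3,0,-1.0,0,0,0],
    [0,0,0,0,0,0,0],
    [0,0,0,0,0,0,0],
  ],
)

```text
clock: 1.45
tcp_pos: [0.597, -0.3151, 0.1263]
tcp_rot: [-1.34, 0.99, -0.973]
force: [0.7, 0.3, 0.5]
grip_width: 0.0853
```

```bash
cat >> h.py <<'E'
def wr(name):
    w=r.capture("wrist");cv2.imwrite(f"pics/{name}.png",w["color"][:,:,::-1]);np.savez(f"{name}.npz",**w);return w
def blobs(w,zlo,zhi,amin=400):
    W=pts(w);H=W[:,:,2];m=((H>zlo)&(H<zhi)).astype(np.uint8);m[235:]=0
    m=cv2.morphologyEx(m,cv2.MORPH_OPEN,np.ones((3,3)))
    n,l,st,ce=cv2.connectedComponentsWithStats(m)
    for i in range(1,n):
        if st[i,4]>amin:
            (a,b),(c,d),e=cv2.minAreaRect(W[l==i][:,:2].astype(np.float32))
            print("blob px",ce[i].round(),"top",np.percentile(H[l==i],90).round(4),"ctr",round(a,4),round(b,4),"size",round(c,4),round(d,4),"ang",round(e,1))
E
python3 - <<'E'
from h import *
w=wr("w2"); blobs(w,.016,.04)
W=pts(w)
print("table z",np.nanmedian(W[180:260,255:275,2]),np.nanmedian(W[100:130,230:260,2]))
hsv=cv2.cvtColor(w["color"],cv2.COLOR_RGB2HSV)
go(.589,-.323,.022,17)
E
```

```text
blob px [473.  31.] top 0.0395 ctr 0.7486 -0.3765 size 0.0133 0.0304 ang 46.2
blob px [456. 114.] top 0.0394 ctr 0.6938 -0.387 size 0.0522 0.0148 ang 40.5
blob px [  9. 126.] top 0.0251 ctr 0.5813 -0.0582 size 0.0541 0.0193 ang 5.8
blob px [171. 161.] top 0.03 ctr 0.5921 -0.1867 size 0.0871 0.0402 ang 11.6
blob px [325. 201.] top 0.0288 ctr 0.6 -0.3163 size 0.0613 0.0598 ang 17.4
blob px [516. 226.] top 0.0356 ctr 0.629 -0.4792 size 0.0152 0.0534 ang 22.9
table z 0.000829919682344881 0.0007772639851177811
t 1.5 tcp [ 0.5968 -0.3153  0.1264] th 17.5 w 0.0854 F [-0.2 -0.3 -0.4] q [-0.49  0.39  0.3   1.49  0.    2.35]
tilt [-0.008 -1.    -0.007] tool d cm [ 0.58 10.45 -0.9 ] rows 2.6 wy 0.5
```

View pics/w2.png

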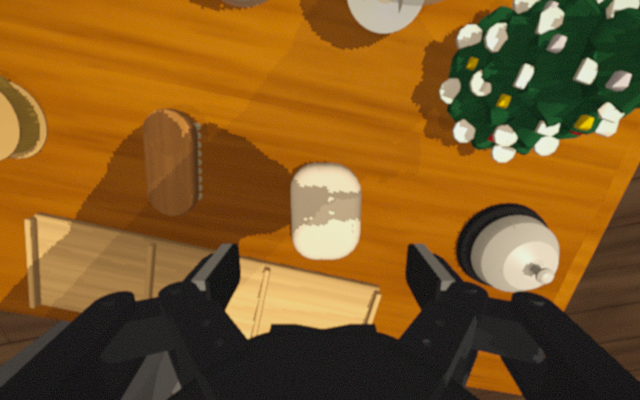

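The wrist view is now sharp: the soap is at (325,212), spanning about rows 162–262. My row cut clipped its near end, so I measure again over the full extent.

```bash
sed -i 's/m\[235:\]=0/m[235:,:235]=0;m[235:,410:]=0;m[300:]=0/' h.py; python3 - <<'E'
from h import *
w=dict(np.load("w2.npz")); blobs(w,.016,.04)
E
```

```text
blob px [473.  31.] top 0.0395 ctr 0.7486 -0.3765 size 0.0133 0.0304 ang 46.2
blob px [456. 114.] top 0.0394 ctr 0.6938 -0.387 size 0.0522 0.0148 ang 40.5
blob px [  9. 126.] top 0.0251 ctr 0.5813 -0.0582 size 0.0541 0.0193 ang 5.8
blob px [171. 161.] top 0.03 ctr 0.5921 -0.1867 size 0.0871 0.0402 ang 11.6
blob px [325. 211.] top 0.0288 ctr 0.5894 -0.3196 size 0.0835 0.0599 ang 18.5
blob px [516. 226.] top 0.0356 ctr 0.629 -0.4792 size 0.0152 0.0534 ang 22.9
```

jog_arm(
  commands=[
    [0,0.1,1.8,-0.4,0,0,0],
    [0,0.1,1.8,-0.5,0,0,0],
    [0,0,1.8,0,0,0,0],
    [0,0,1.6,0,0,0,0],
    [0,0,0,0,0,0,0],
    [0,0,0,0,0,0,0],
  ],
)

```text
clock: 2.0
tcp_pos: [0.5867, -0.3244, 0.0591]
tcp_rot: [-1.337, 0.989, -0.984]
force: [0.5, -0.3, 1.0]
grip_width: 0.0852
```

```bash
python3 - <<'E'
from h import *
go(.589,-.320,.024,18)
w=wr("w3");blobs(w,.016,.04)
E
```

```text
t 2.0 tcp [ 0.5867 -0.3244  0.0591] th 17.1 w 0.0852 F [ 0.5 -0.3  1. ] q [-0.5   0.39  0.16  1.35 -0.    2.34]
tilt [-0.002 -1.    -0.002] tool d cm [-0.35  3.51  0.36] rows 0.9 wy -0.9
blob px [509.  69.] top 0.0394 ctr 0.6975 -0.3875 size 0.0689 0.0199 ang 43.6
blob px [ 93. 155.] top 0.0299 ctr 0.5921 -0.1872 size 0.0871 0.0411 ang 12.7
blob px [569. 139.] top 0.0393 ctr 0.6802 -0.4274 size 0.0199 0.0128 ang 54.7
blob px [315. 224.] top 0.0288 ctr 0.589 -0.32 size 0.0844 0.0601 ang 17.5
```

View pics/w3.png

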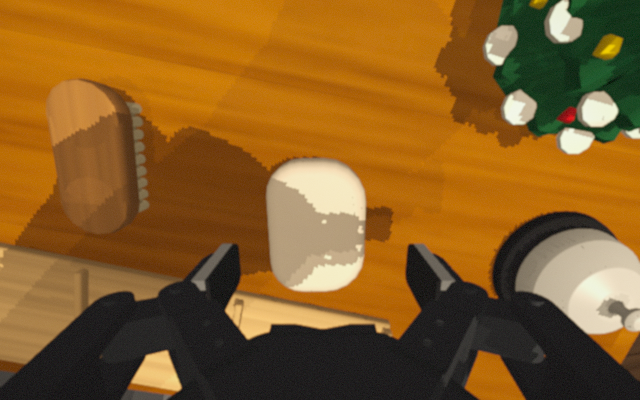

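The soap is at (315,224), between the open fingers, and measures 84 x 60 mm at (0.589,-0.320). Now I go down and close on it.

jog_arm(
  commands=[
    [0,-0.35,0,0.35,0,-0.4,0],
    [0,0,1.2,0,0,0,0],
    [0,0,1.2,0,0,0,0],
    [0,0,1.0,0,0,0,0],
    [0,0,0,0,0,0,0],
  ],
)

```text
clock: 2.47
tcp_pos: [0.591, -0.321, 0.0268]
tcp_rot: [-1.338, 0.978, -0.984]
force: [0.2, -0.5, 0.4]
grip_width: 0.0861
```

```bash
python3 - <<'E'
from h import *
go(.589,-.320,.022,17.5)
E
```

```text
t 2.47 tcp [ 0.591  -0.321   0.0268] th 17.5 w 0.0861 F [ 0.2 -0.5  0.4] q [-0.5   0.4   0.12  1.28 -0.    2.34]
tilt [ 0.003 -1.     0.002] tool d cm [-0.16  0.48 -0.16] rows 0.1 wy 0.0
```

jog_arm(
  commands=[
    [0,-0.15,0.4,-0.15,0,0,0],
    [0,0,0,0,0,0,0],
    [0.5,0,0,0,0,0,0],
    [1,0,0,0,0,0,0],
    [1,0,0,0,0,0,0],
    [1,0,0,0,0,0,0],
    [1,0,0,0,0,0,0],
    [1,0,0,0,0,0,0],
  ],
  grip_force=40,
)

```text
clock: 3.13
tcp_pos: [0.5889, -0.3198, 0.0224]
tcp_rot: [-1.339, 0.978, -0.983]
force: [-0.4, 0.1, -1.1]
grip_width: 0.058
```

```bash
python3 - <<'E'
from h import *
go(.589,-.320,.12,94)
w=wr("w4")
E
```

```text
t 3.13 tcp [ 0.5889 -0.3198  0.0224] th 17.6 w 0.058 F [-0.4  0.1 -1.1] q [-0.5   0.4   0.1   1.28 -0.    2.34]
tilt [ 0.002 -1.     0.002] tool d cm [ 0.05 -9.76  0.02] rows 2.4 wy -76.4
```

View pics/w4.png

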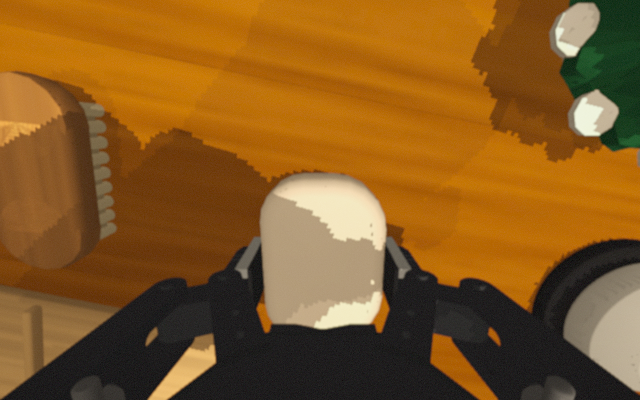

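The soap is held between the pads at (323,250), with an opening of 58 mm. I lift it and turn it.

jog_arm(
  commands=[
    [1,0,-1.5,0,0,0,0],
    [1,0,-2.5,0,0,0,0],
    [1,0,-2.5,0,0,-6,0],
    [1,0,-2.5,0,0,-7,0],
    [1,0,0,0,0,-7,0],
    [1,0,0,0,0,-7,0],
    [1,0,0,0,0,-7,0],
    [1,0,0,0,0,-7,0],
    [1,0,0,0,0,-7,0],
    [1,0,0,0,0,-7,0],
    [1,0,0,0,0,-7,0],
    [1,0,0,0,0,-7,0],
    [1,0,0,0,0,-7,0],
    [1,0,0,0,0,0,0],
  ],
)

```text
clock: 4.35
tcp_pos: [0.5878, -0.3192, 0.115]
tcp_rot: [-1.569, -0.076, 0.077]
force: [-0.1, -0.3, -0.6]
grip_width: 0.0578
```

```bash
python3 - <<'E'
from h import *
go(.456,-.126,.12,94)
E
```

```text
t 4.35 tcp [ 0.5878 -0.3192  0.115 ] th 95.6 w 0.0578 F [-0.1 -0.3 -0.6] q [-0.5   0.36  0.24  1.45 -0.    0.98]
tilt [-0.001 -1.     0.   ] tool d cm [-11.23  -0.49  20.52] rows 5.7 wy 1.6
```

jog_arm(
  commands=[
    [1,0,0,0,0,1.6,0],
    [1,-1.9,0,3.4,0,0,0],
    [1,-1.9,0,3.4,0,0,0],
    [1,-1.9,0,3.4,0,0,0],
    [1,-1.9,0,3.4,0,0,0],
    [1,-1.9,0,3.4,0,0,0],
    [1,-1.9,0,3.4,0,0,0],
    [1,0,0,0,0,0,0],
    [1,0,0,0,0,0,0],
  ],
)

```text
clock: 5.1
tcp_pos: [0.4571, -0.1145, 0.1088]
tcp_rot: [-1.568, -0.006, 0.016]
force: [1.1, 0.1, -1.3]
grip_width: 0.0581
```

```bash
python3 - <<'E'
from h import *
go(.456,-.126,.05,94)
w=wr("w5")
c=r.capture("top");np.savez("top1.npz",**c);cv2.imwrite("pics/top1.png",cv2.resize(c["color"][150:250,310:460,::-1],None,fx=5,fy=5))
E
```

```text
t 5.1 tcp [ 0.4571 -0.1145  0.1088] th 90.8 w 0.0581 F [ 1.1  0.1 -1.3] q [-0.25 -0.1  -0.29  1.39  0.    1.31]
tilt [-0.006 -1.     0.003] tool d cm [-0.09  5.88 -1.16] rows 1.5 wy -3.2
```

View pics/w5.png

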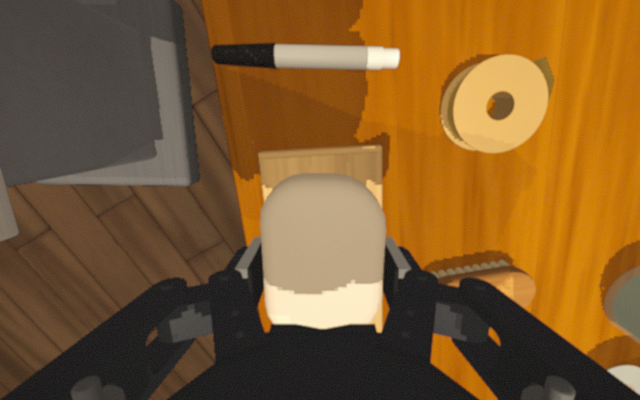

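View pics/top1.png

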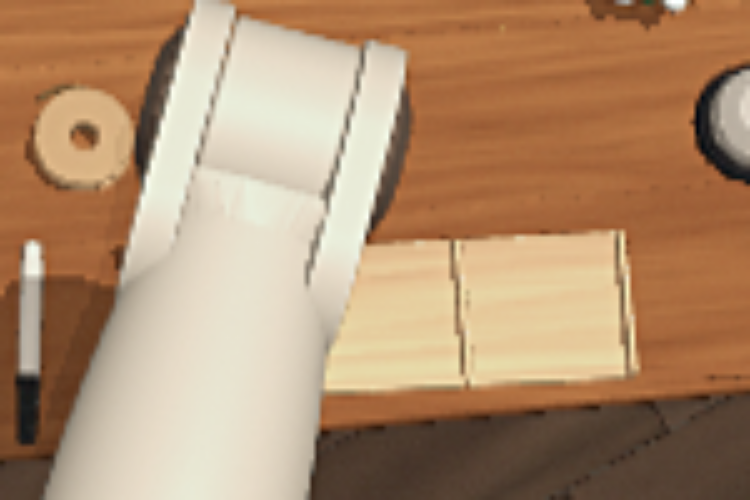

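The wrist view shows the tray's left end strip running from (259,152) to (383,147), with the soap over the bay. I check that end against the top-view fit.

```bash
python3 - <<'E'
from h import *
w=dict(np.load("w5.npz"))
a=ray(w,259.5,151.5,.016);b=ray(w,382.5,146,.016);print(a,b,(a+b)/2,np.linalg.norm(a-b),np.degrees(np.arctan2(*(b-a)[[1,0]])))
for y0 in (4.1,):
    t=np.radians(y0);print(np.array([.4634,-.2359])+.1675*np.array([-np.sin(t),np.cos(t)]))
W=pts(w);print(W[140:165:2,320].round(3))
# soap in hand
m=(W[:,:,2]>.085)&(W[:,:,2]<.125);m[:, :255]=0;m[:,390:]=0;m[325:]=0
print(cv2.minAreaRect(W[m][:,:2].astype(np.float32)),np.percentile(W[m][:,2],[5,50,95]))
E
```

```text
[ 0.40586825 -0.06900832  0.016     ] [ 0.50051681 -0.06343132  0.016     ] [ 0.45319253 -0.06621982  0.016     ] 0.09481272859457111 3.3721553677632694
[ 0.45142418 -0.06882867]
[[ 0.452 -0.06   0.001]
 [ 0.452 -0.062  0.   ]
 [ 0.452 -0.064  0.001]
 [ 0.452 -0.065  0.   ]
 [ 0.452 -0.066  0.006]
 [ 0.453 -0.067  0.017]
 [ 0.453 -0.069  0.016]
 [ 0.453 -0.07   0.015]
 [ 0.453 -0.073  0.007]
 [ 0.453 -0.074  0.008]
 [ 0.453 -0.076  0.007]
 [ 0.453 -0.078  0.007]
 [ 0.453 -0.079  0.007]]
((0.455645889043808, -0.1089792251586914), (0.06895245611667633, 0.07515019178390503), 1.040209174156189) [0.11093867 0.11503183 0.11627557]
```

jog_arm(
  commands=[
    [1,0,0,-1.0,0,-3.2,0],
    [1,0,1.5,0,0,0,0],
    [1,0,1.5,0,0,0,0],
    [1,0,1.5,0,0,0,0],
    [1,0,0.5,0,0,0,0],
    [1,0,0,0,0,0,0],
    [1,0,0,0,0,0,0],
  ],
)

```text
clock: 5.78
tcp_pos: [0.4622, -0.1319, 0.058]
tcp_rot: [-1.569, -0.04, 0.045]
force: [0.4, -0.9, -1.7]
grip_width: 0.0582
```

```bash
python3 - <<'E'
from h import *
go(.457,-.125,.030,94)
E
```

```text
t 5.78 tcp [ 0.4622 -0.1319  0.058 ] th 93.1 w 0.0582 F [ 0.4 -0.9 -1.7] q [-0.28 -0.06 -0.35  1.29  0.    1.24]
tilt [-0.004 -1.     0.002] tool d cm [-0.47  2.8   0.71] rows 0.7 wy -0.9
```

jog_arm(
  commands=[
    [1,-0.45,0,0.7,0,-0.9,0],
    [1,0,0,0,0,0,0],
    [1,0,0.8,0,0,0,0],
    [1,0,0.6,0,0,0,0],
    [1,0,0,0,0,0,0],
    [1,0,0,0,0,0,0],
  ],
)

```text
clock: 6.28
tcp_pos: [0.4585, -0.1252, 0.0454]
tcp_rot: [-1.57, -0.055, 0.055]
force: [0.0, -0.2, -1.7]
grip_width: 0.0584
```

```bash
python3 - <<'E'
from h import *
go(.457,-.125,.030,94)
E
```

```text
t 6.28 tcp [ 0.4585 -0.1252  0.0454] th 94.0 w 0.0584 F [ 0.  -0.2 -1.7] q [-0.27 -0.07 -0.38  1.26  0.    1.23]
tilt [ 0. -1.  0.] tool d cm [-0.15  1.54  0.03] rows 0.4 wy -0.0
```

jog_arm(
  commands=[
    [1,-0.15,0.7,0,0,0,0],
    [1,0,0.5,0,0,0,0],
    [1,0,0.2,0,0,0,0],
    [1,0,0,0,0,0,0],
    [1,0,0,0,0,0,0],
  ],
)

```text
clock: 6.7
tcp_pos: [0.4567, -0.1252, 0.0296]
tcp_rot: [-1.57, -0.054, 0.055]
force: [-0.3, 0.3, -1.5]
grip_width: 0.058
```

```bash
python3 - <<'E'
from h import *
go(.457,-.125,.030,94)
w=wr("w6")
E
```

```text
t 6.7 tcp [ 0.4567 -0.1252  0.0296] th 94.0 w 0.058 F [-0.3  0.3 -1.5] q [-0.27 -0.07 -0.41  1.23  0.    1.23]
tilt [-0. -1.  0.] tool d cm [ 0.04 -0.04  0.02] rows 0.0 wy -0.0
```

View pics/w6.png

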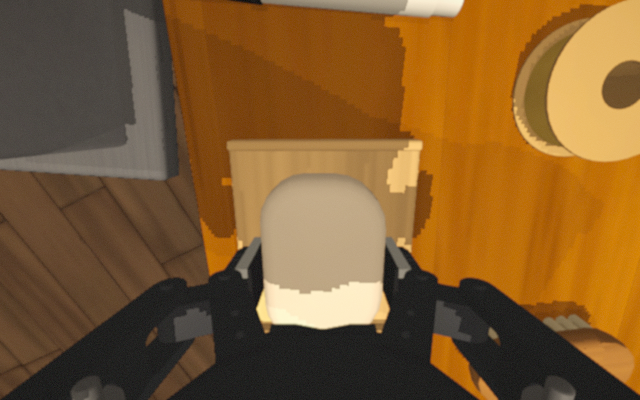

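The soap sits between the strips, with the tray outline at (230–420,145) and the soap centred at about column 323. I release it.

jog_arm(
  commands=[
    [1,0,0.1,0,0,0,0],
    [0.6,0,0,0,0,0,0],
    [0,0,0,0,0,0,0],
    [0,0,0,0,0,0,0],
    [0,0,0,0,0,0,0],
    [0,0,0,0,0,0,0],
    [0,0,-1.0,0,0,0,0],
    [0,0,-2.0,0,0,0,0],
    [0,0,-2.5,0,0,0,0],
    [0,0,-2.5,0,0,0,0],
    [0,0,0,0,0,0,0],
    [0,0,0,0,0,0,0],
  ],
)

```text
clock: 7.75
tcp_pos: [0.4568, -0.1253, 0.1165]
tcp_rot: [-1.57, -0.056, 0.053]
force: [-0.3, 0.2, -1.1]
grip_width: 0.0854
```

```bash
python3 - <<'E'
from h import *
go(.592,-.187,.11,12)
w=wr("w7");blobs(w,.022,.05)
E
```

```text
t 7.75 tcp [ 0.4568 -0.1253  0.1165] th 94.0 w 0.0854 F [-0.3  0.2 -1.1] q [-0.27 -0.11 -0.27  1.4   0.    1.23]
tilt [ 0.001 -1.    -0.   ] tool d cm [13.06  0.67 -7.09] rows 3.6 wy 82.0
blob px [500.  99.] top 0.0249 ctr 0.5798 -0.0335 size 0.0666 0.0656 ang 15.6
blob px [322. 207.] top 0.0367 ctr 0.4558 -0.1242 size 0.06 0.0838 ang 4.1
```

View pics/w7.png

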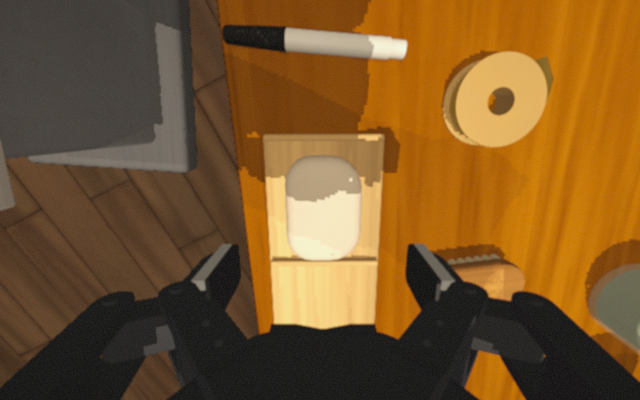

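The soap is in the left bay at (322,207), measured at (0.456,-0.124) with angle 4.1°, which matches the bay. Next is the brush.

jog_arm(
  commands=[
    [0,3.2,0,-1.75,0,0,0],
    [0,3.2,0,-1.75,0,0,0],
    [0,3.2,0,-1.75,0,0,0],
    [0,3.2,0,-1.75,0,0,0],
    [0,0,0,0,0,0,0],
    [0,0,0,0,0,7,0],
    [0,0,0,0,0,7,0],
    [0,0,0,0,0,7,0],
    [0,0,0,0,0,7,0],
    [0,0,0,0,0,7,0],
    [0,0,0,0,0,7,0],
    [0,0,0,0,0,7,0],
    [0,0,0,0,0,7,0],
    [0,0,0,0,0,7,0],
    [0,0,0,0,0,7,0],
    [0,0,0,0,0,7,0],
    [0,0,0,0,0,5,0],
    [0,0,0,0,0,0,0],
    [0,0,0,0,0,0,0],
  ],
)

```text
clock: 9.38
tcp_pos: [0.585, -0.1857, 0.0934]
tcp_rot: [-1.297, 1.107, -1.059]
force: [1.0, -0.1, -0.5]
grip_width: 0.0851
```

```bash
python3 - <<'E'
from h import *
go(.592,-.187,.04,12)
w=wr("w8");blobs(w,.016,.05)
E
```

```text
t 9.38 tcp [ 0.585  -0.1857  0.0934] th 9.9 w 0.0851 F [ 1.  -0.1 -0.5] q [-0.31  0.27  0.08  1.41  0.    2.66]
tilt [-0.015 -1.    -0.027] tool d cm [0.33 5.31 0.81] rows 1.3 wy -2.1
blob px [396.   4.] top 0.0305 ctr 0.7241 -0.2064 size 0.0051 0.0356 ang 9.0
blob px [113. 183.] top 0.025 ctr 0.5804 -0.0338 size 0.0662 0.0666 ang 69.1
blob px [325. 203.] top 0.0298 ctr 0.5922 -0.1861 size 0.0869 0.0401 ang 11.8
```

View pics/w8.png

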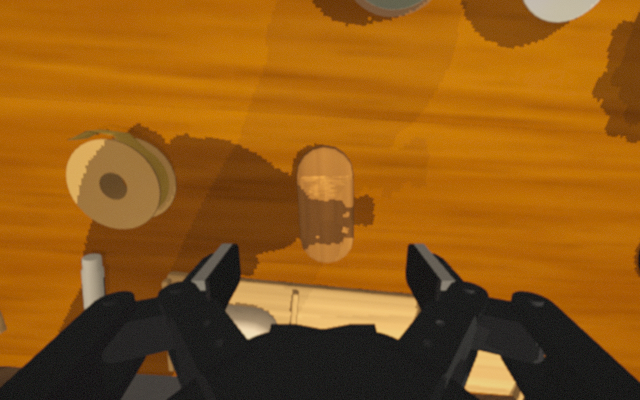

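The brush is at (325,203), measuring 87 x 40 mm with its top at 0.030, at (0.592,-0.186), 11.8°. I line up with it.

jog_arm(
  commands=[
    [0,0.2,0,0.7,0,-1.9,0],
    [0,0,1.2,0,0,0,0],
    [0,0,1.2,0,0,0,0],
    [0,0,0.8,0,0,0,0],
    [0,0,0,0,0,0,0],
    [0,0,0,0,0,0,0],
  ],
)

```text
clock: 9.93
tcp_pos: [0.5893, -0.1856, 0.0554]
tcp_rot: [-1.315, 1.079, -1.025]
force: [0.7, 0.6, 0.2]
grip_width: 0.0853
```

```bash
python3 - <<'E'
from h import *
go(.592,-.186,.0235,11.8)
E
```

```text
t 9.93 tcp [ 0.5893 -0.1856  0.0554] th 12.3 w 0.0853 F [0.7 0.6 0.2] q [-0.31  0.29  0.04  1.35  0.    2.62]
tilt [-0.018 -0.999 -0.03 ] tool d cm [0.16 3.18 0.35] rows 0.8 wy 0.5
```

jog_arm(
  commands=[
    [0,0.15,0,0.3,1.7,0.4,-1.0],
    [0,0,0,0,0,0,0],
    [0,0,1.2,0,0,0,0],
    [0,0,1.0,0,0,0,0],
    [0,0,0,0,0,0,0],
    [0,0,0,0,0,0,0],
  ],
)

```text
clock: 10.43
tcp_pos: [0.5914, -0.1863, 0.0304]
tcp_rot: [-1.301, 1.058, -1.053]
force: [-0.0, -1.1, 0.2]
grip_width: 0.0853
```

```bash
python3 - <<'E'
from h import *
go(.592,-.186,.0235,11.8)
E
```

```text
t 10.43 tcp [ 0.5914 -0.1863  0.0304] th 11.9 w 0.0853 F [-0.  -1.1  0.2] q [-0.31  0.28 -0.03  1.27 -0.    2.63]
tilt [-0.001 -1.    -0.002] tool d cm [-0.01  0.69  0.06] rows 0.2 wy 0.1
```

jog_arm(
  commands=[
    [0,0,0.65,0.05,0,0,0],
    [0,0,0,0,0,0,0],
    [0.5,0,0,0,0,0,0],
    [1,0,0,0,0,0,0],
    [1,0,0,0,0,0,0],
    [1,0,0,0,0,0,0],
    [1,0,0,0,0,0,0],
    [1,0,0,0,0,0,0],
    [1,0,0,0,0,0,0],
    [1,0,0,0,0,0,0],
  ],
  grip_force=40,
)

```text
clock: 11.27
tcp_pos: [0.5923, -0.1862, 0.0236]
tcp_rot: [-1.301, 1.058, -1.053]
force: [-0.0, 0.1, -0.4]
grip_width: 0.0392
```

```bash
python3 - <<'E'
from h import *
go(.592,-.187,.11,94)
w=wr("w9")
E
```

```text
t 11.27 tcp [ 0.5923 -0.1862  0.0236] th 11.9 w 0.0392 F [-0.   0.1 -0.4] q [-0.3   0.29 -0.03  1.25 -0.    2.63]
tilt [-0.002 -1.    -0.003] tool d cm [ 0.05 -8.64 -0.07] rows 2.1 wy -82.1
```

View pics/w9.png

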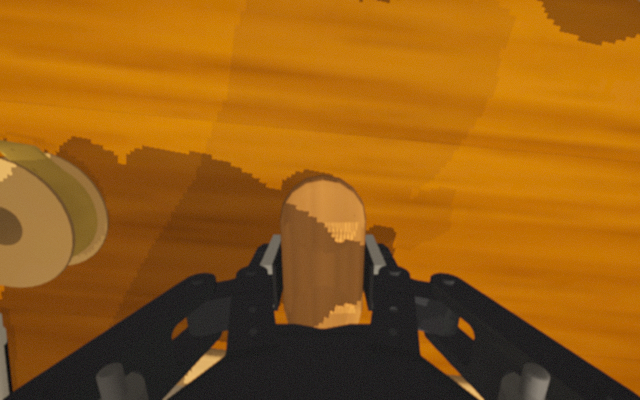

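The brush back is gripped at (323,250), with an opening of 39 mm. I lift and turn it.

jog_arm(
  commands=[
    [1,0,-1.5,0,0,0,0],
    [1,0,-2.5,0,0,0,0],
    [1,0,-2.5,0,0,-7,0],
    [1,0,-1.5,0,0,-7,0],
    [1,0,0,0,0,-7,0],
    [1,0,0,0,0,-7,0],
    [1,0,0,0,0,-7,0],
    [1,0,0,0,0,-7,0],
    [1,0,0,0,0,-7,0],
    [1,0,0,0,0,-7,0],
    [1,0,0,0,0,-7,0],
    [1,0,0,0,0,-7,0],
    [1,0,0,0,0,-7,0],
    [1,0,0,0,0,-4,0],
    [1,0,0,0,0,0,0],
    [1,0,0,0,0,0,0],
  ],
)

```text
clock: 12.65
tcp_pos: [0.5915, -0.186, 0.1065]
tcp_rot: [-1.568, -0.065, 0.073]
force: [-0.1, -0.5, 0.2]
grip_width: 0.0391
```

```bash
python3 - <<'E'
from h import *
go(.464,-.235,.08,94)
E
```

```text
t 12.65 tcp [ 0.5915 -0.186   0.1065] th 95.0 w 0.0391 F [-0.1 -0.5  0.2] q [-0.3   0.25  0.09  1.41  0.    1.18]
tilt [-0.005 -1.     0.002] tool d cm [-13.12   2.71  -3.77] rows 3.4 wy 1.0
```

jog_arm(
  commands=[
    [1,-2.5,0,-0.7,0,0,0],
    [1,-2.5,0,-0.7,0,0,0],
    [1,-2.5,0,-0.7,0,0,0],
    [1,-2.5,0,-0.7,0,0,0],
    [1,-2.0,0,-0.6,0,0,0],
    [1,-1.0,0,-0.3,0,0,0],
    [1,0,0,0,0,0,0],
    [1,0,0,0,0,0,0],
    [1,0,0,0,0,0,0],
  ],
)

```text
clock: 13.4
tcp_pos: [0.4613, -0.2344, 0.1061]
tcp_rot: [-1.568, -0.05, 0.056]
force: [-0.4, -0.2, -0.7]
grip_width: 0.0393
```

```bash
python3 - <<'E'
from h import *
go(.464,-.235,.05,94)
w=wr("w10")
E
```

```text
t 13.4 tcp [ 0.4613 -0.2344  0.1061] th 93.9 w 0.0393 F [-0.4 -0.2 -0.7] q [-0.47  0.01 -0.18  1.38 -0.    1.03]
tilt [-0.004 -1.     0.002] tool d cm [ 0.29  5.61 -0.09] rows 1.4 wy -0.1
```

View pics/w10.png

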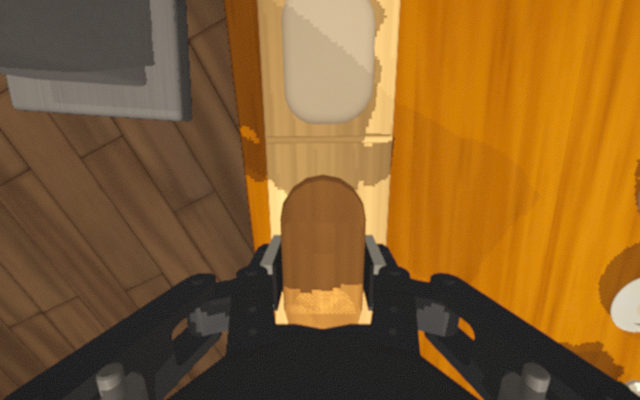

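```bash
python3 - <<'E'
from h import *
w=dict(np.load("w10.npz"));W=pts(w)
for u in (290,330,370): 
    col=W[125:150,u]; k=col[:,2]>.012; print(u,col[k].mean(0).round(4))
for v in (170,200): 
    row=W[v,255:400]; k=row[:,2]>.005; k&=row[:,2]<.012; print(v,row[k][[0,-1]].round(4))
E
```

```text
290 [ 0.4312 -0.1805  0.0156]
330 [ 0.4614 -0.1784  0.0154]
370 [ 0.4915 -0.1764  0.0155]
170 [[ 0.4125 -0.2068  0.0065]
 [ 0.511  -0.2     0.0066]]
200 [[ 0.4145 -0.2319  0.0065]
 [ 0.5136 -0.2251  0.0062]]
```

jog_arm(
  commands=[
    [1,0.22,1.5,-0.05,0,0,0],
    [1,0,2.0,0,0,0,0],
    [1,0,1.8,0,0,0,0],
    [1,0,0.8,0,0,0,0],
    [1,0,0,0,0,0,0],
    [1,0,0,0,0,0,0],
  ],
)

```text
clock: 13.95
tcp_pos: [0.4691, -0.233, 0.0435]
tcp_rot: [-1.569, -0.054, 0.057]
force: [0.7, 0.3, -0.5]
grip_width: 0.0397
```

```bash
python3 - <<'E'
from h import *
go(.4635,-.234,.0315,93.9)
E
```

```text
t 13.95 tcp [ 0.4691 -0.233   0.0435] th 94.0 w 0.0397 F [ 0.7  0.3 -0.5] q [-0.46  0.05 -0.27  1.26  0.    1.04]
tilt [-0.002 -1.     0.001] tool d cm [-0.56  1.21 -0.07] rows 0.3 wy 0.1
```

jog_arm(
  commands=[
    [1,-0.5,0.4,-0.07,0,0,0],
    [1,0,0.5,0,0,0,0],
    [1,0,0.1,0,0,0,0],
    [1,0,0,0,0,0,0],
    [1,0,0,0,0,0,0],
  ],
)

```text
clock: 14.37
tcp_pos: [0.4654, -0.2345, 0.0355]
tcp_rot: [-1.571, -0.057, 0.055]
force: [0.3, -0.4, -0.6]
grip_width: 0.0396
```

```bash
python3 - <<'E'
from h import *
go(.4635,-.234,.0315,93.9)
E
```

```text
t 14.37 tcp [ 0.4654 -0.2345  0.0355] th 94.1 w 0.0396 F [ 0.3 -0.4 -0.6] q [-0.47  0.04 -0.29  1.24  0.    1.03]
tilt [ 0.001 -1.    -0.001] tool d cm [-0.18  0.4   0.06] rows 0.1 wy 0.2
```

jog_arm(
  commands=[
    [1,-0.15,0.2,0,0,0,0],
    [1,0,0.2,0,0,0,0],
    [1,0,0.1,0,0,0,0],
    [1,0,0,0,0,0,0],
  ],
)

```text
clock: 14.7
tcp_pos: [0.4643, -0.235, 0.0312]
tcp_rot: [-1.571, -0.058, 0.053]
force: [-0.8, -0.3, 0.2]
grip_width: 0.0393
```

```bash
python3 - <<'E'
from h import *
go(.4635,-.234,.0315,93.9)
E
```

```text
t 14.7 tcp [ 0.4643 -0.235   0.0312] th 94.0 w 0.0393 F [-0.8 -0.3  0.2] q [-0.47  0.04 -0.3   1.23  0.    1.03]
tilt [ 0.003 -1.    -0.002] tool d cm [-0.07 -0.03  0.11] rows 0.0 wy 0.1
```

jog_arm(
  commands=[
    [0.6,0,0,0,0,0,0],
    [0,0,0,0,0,0,0],
    [0,0,0,0,0,0,0],
    [0,0,0,0,0,0,0],
    [0,0,0,0,0,0,0],
    [0,0,0,0,0,0,0],
    [0,0,-1.0,0,0,0,0],
    [0,0,-2.0,0,0,0,0],
    [0,0,-2.5,0,0,0,0],
    [0,0,-2.5,0,0,0,0],
    [0,0,0,0,0,0,0],
    [0,0,0,0,0,0,0],
  ],
)

```text
clock: 15.7
tcp_pos: [0.4633, -0.2346, 0.1173]
tcp_rot: [-1.571, -0.057, 0.054]
force: [-0.3, -0.5, -0.4]
grip_width: 0.085
```

```bash
python3 - <<'E'
from h import *
go(.580,-.034,.10,94)
w=wr("w11");blobs(w,.022,.05)
E
```

```text
t 15.7 tcp [ 0.4633 -0.2346  0.1173] th 94.0 w 0.085 F [-0.3 -0.5 -0.4] q [-0.47  0.   -0.17  1.4   0.    1.03]
tilt [ 0.002 -1.    -0.001] tool d cm [13.05  1.74 19.19] rows 5.7 wy 0.0
blob px [324.  58.] top 0.0369 ctr 0.4561 -0.1288 size 0.0601 0.0764 ang 4.3
blob px [323. 209.] top 0.0377 ctr 0.4629 -0.2346 size 0.0399 0.0873 ang 3.9
```

View pics/w11.png

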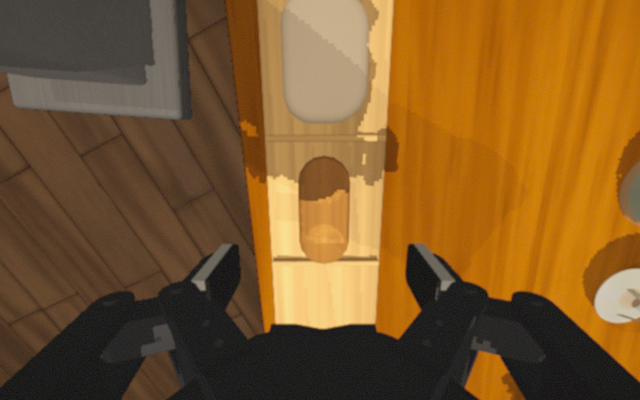

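The brush is in the middle bay at (323,209), measured at (0.463,-0.2346) with angle 3.9°. Next is the right-hand spool, with no turn needed.

jog_arm(
  commands=[
    [0,2.0,0,3.0,0,0,0],
    [0,2.0,0,3.0,0,0,0],
    [0,2.0,0,3.0,0,0,0],
    [0,2.0,0,3.0,0,0,0],
    [0,2.0,0,3.0,0,0,0],
    [0,1.6,0,2.2,0,0,0],
    [0,1.0,0,1.4,0,0,0],
    [0,0.4,0,0.6,0,0,0],
    [0,0,0,0,0,0,0],
    [0,0,0,0,0,0,0],
  ],
)

```text
clock: 16.58
tcp_pos: [0.5819, -0.0263, 0.112]
tcp_rot: [-1.572, -0.049, 0.055]
force: [-0.1, -0.6, -0.7]
grip_width: 0.0853
```

```bash
python3 - <<'E'
from h import *
go(.580,-.034,.06,94)
w=wr("w12");blobs(w,.016,.05)
E
```

```text
t 16.58 tcp [ 0.5819 -0.0263  0.112 ] th 93.8 w 0.0853 F [-0.1 -0.6 -0.7] q [-0.04  0.16 -0.01  1.4  -0.    1.46]
tilt [-0.004 -1.    -0.002] tool d cm [-0.22  5.2  -0.75] rows 1.3 wy -0.2
blob px [318.  24.] top 0.0289 ctr 0.569 0.1034 size 0.0847 0.0312 ang 4.1
blob px [609.  38.] top 0.0465 ctr 0.755 0.1014 size 0.0339 0.0541 ang 32.4
blob px [612. 168.] top 0.0469 ctr 0.7834 0.0235 size 0.075 0.0315 ang 85.8
blob px [322. 217.] top 0.0248 ctr 0.5803 -0.0333 size 0.0654 0.0658 ang 22.9
```

View pics/w12.png

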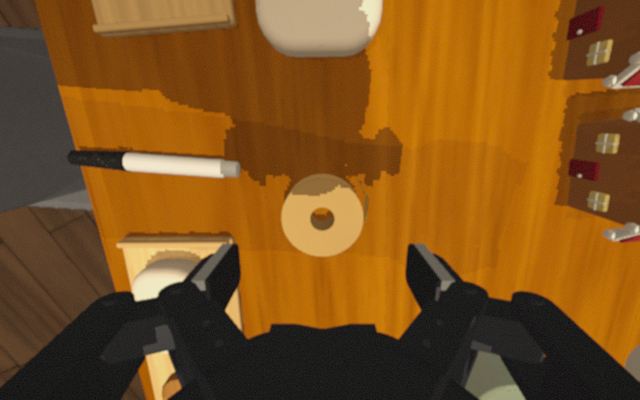

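The spool is at (322,217), about 65.6 mm across, at (0.5803,-0.0333). I centre on it and go down.

jog_arm(
  commands=[
    [0,-0.2,0,-0.7,0,0,0],
    [0,0,2.0,0,0,0,0],
    [0,0,2.0,0,0,0,0],
    [0,0,1.2,0,0,0,0],
    [0,0,0,0,0,0,0],
    [0,0,0,0,0,0,0],
    [0,0,0,0,0,0,0],
  ],
)

```text
clock: 17.22
tcp_pos: [0.5774, -0.0431, 0.0604]
tcp_rot: [-1.574, -0.043, 0.046]
force: [0.3, 0.0, 0.6]
grip_width: 0.0854
```

```bash
python3 - <<'E'
from h import *
go(.5803,-.0333,.0215,94)
E
```

```text
t 17.22 tcp [ 0.5774 -0.0431  0.0604] th 93.3 w 0.0854 F [0.3 0.  0.6] q [-0.07  0.17 -0.1   1.3  -0.    1.44]
tilt [-0.002 -1.    -0.003] tool d cm [0.35 3.89 0.97] rows 1.0 wy -0.7
```

jog_arm(
  commands=[
    [0,0.35,0,0.95,0,-0.6,0],
    [0,0,0,0,0,0,0],
    [0,0,1.2,0,0,0,0],
    [0,0,0.8,0,0,0,0],
    [0,0,0,0,0,0,0],
    [0,0,0,0,0,0,0],
  ],
)

```text
clock: 17.72
tcp_pos: [0.5824, -0.0324, 0.0418]
tcp_rot: [-1.574, -0.056, 0.052]
force: [-0.2, -0.4, 0.7]
grip_width: 0.0854
```

```bash
python3 - <<'E'
from h import *
go(.5803,-.0333,.0215,94)
E
```

```text
t 17.72 tcp [ 0.5824 -0.0324  0.0418] th 93.9 w 0.0854 F [-0.2 -0.4  0.7] q [-0.05  0.18 -0.12  1.26 -0.    1.45]
tilt [ 0.003 -1.    -0.004] tool d cm [-0.22  2.03 -0.06] rows 0.5 wy -0.1
```

jog_arm(
  commands=[
    [0,-0.2,0.8,-0.06,0,0,0],
    [0,0,0.8,0,0,0,0],
    [0,0,0.3,0,0,0,0],
    [0,0,0,0,0,0,0],
    [0,0,0,0,0,0,0],
  ],
)

```text
clock: 18.13
tcp_pos: [0.5796, -0.0333, 0.0198]
tcp_rot: [-1.574, -0.055, 0.053]
force: [-0.6, 0.9, -0.2]
grip_width: 0.0852
```

```bash
python3 - <<'E'
from h import *
go(.5803,-.0333,.0215,94)
w=wr("w13")
E
```

```text
t 18.13 tcp [ 0.5796 -0.0333  0.0198] th 94.0 w 0.0852 F [-0.6  0.9 -0.2] q [-0.06  0.19 -0.16  1.22 -0.    1.45]
tilt [ 0.001 -1.    -0.004] tool d cm [ 0.07 -0.17 -0.  ] rows 0.0 wy -0.0
```

View pics/w13.png

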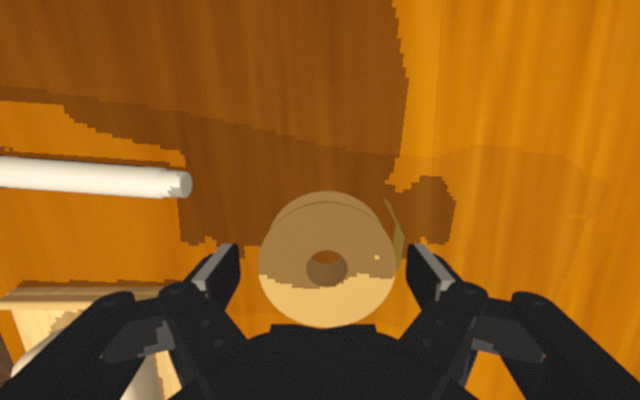

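The spool is at (326,258) between the jaws, with the ribbon tail at (397,230) just short of the right pad. I raise slightly and grip.

jog_arm(
  commands=[
    [0,0,-0.15,0,0,0,0],
    [0.3,0,0,0,0,0,0],
    [1,0,0,0,0,0,0],
    [1,0,0,0,0,0,0],
    [1,0,0,0,0,0,0],
    [1,0,0,0,0,0,0],
    [1,0,0,0,0,0,0],
  ],
  grip_force=30,
)

```text
clock: 18.77
tcp_pos: [0.5806, -0.0334, 0.0234]
tcp_rot: [-1.574, -0.057, 0.051]
force: [-0.8, -0.4, -1.1]
grip_width: 0.0645
```

```bash
python3 - <<'E'
from h import *
go(.5803,-.0333,.10,94)
w=wr("w14")
E
```

```text
t 18.77 tcp [ 0.5806 -0.0334  0.0234] th 93.9 w 0.0645 F [-0.8 -0.4 -1.1] q [-0.06  0.19 -0.15  1.23 -0.    1.45]
tilt [ 0.004 -1.    -0.004] tool d cm [-0.   -7.66 -0.01] rows 1.9 wy -0.1
```

View pics/w14.png

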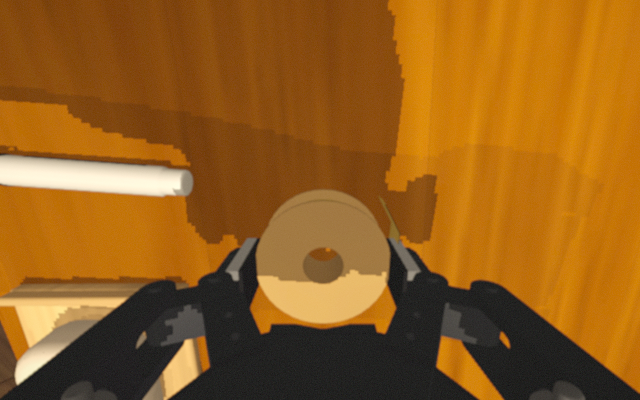

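Gripped, with an opening of 64.5 mm. I lift it and carry it to the right bay, at about (0.4705,-0.3437).

jog_arm(
  commands=[
    [1,0,-1.0,0,0,0,0],
    [1,0,-2.5,0,0,0,0],
    [1,0,-2.5,0,0,0,0],
    [1,0,-1.5,0,0,0,0],
    [1,0,0,0,0,0,0],
    [1,0,0,0,0,0,0],
    [1,0,0,0,0,0,0],
  ],
)

```text
clock: 19.4
tcp_pos: [0.5793, -0.0331, 0.1027]
tcp_rot: [-1.574, -0.056, 0.052]
force: [1.1, 0.2, 0.4]
grip_width: 0.0647
```

```bash
python3 - <<'E'
from h import *
go(.4705,-.3437,.10,94)
E
```

```text
t 19.4 tcp [ 0.5793 -0.0331  0.1027] th 93.9 w 0.0647 F [1.1 0.2 0.4] q [-0.06  0.15 -0.04  1.38 -0.    1.45]
tilt [ 0.002 -1.    -0.004] tool d cm [-13.     0.35 -30.24] rows 8.0 wy -0.1
```

jog_arm(
  commands=[
    [1,-0.7,0,-1.5,0,0,0],
    [1,-1.3,0,-3.1,0,0,0],
    [1,-1.3,0,-3.1,0,0,0],
    [1,-1.3,0,-3.1,0,0,0],
    [1,-1.3,0,-3.1,0,0,0],
    [1,-1.3,0,-3.1,0,0,0],
    [1,-1.3,0,-3.1,0,0,0],
    [1,-1.3,0,-3.1,0,0,0],
    [1,-1.3,0,-3.0,0,0,0],
    [1,-1.0,0,-2.2,0,0,0],
    [1,-0.6,0,-1.4,0,0,0],
    [1,-0.2,0,-0.5,0,0,0],
    [1,0,0,0,0,0,0],
    [1,0,0,0,0,0,0],
    [1,0,0,0,0,0,0],
  ],
)

```text
clock: 20.65
tcp_pos: [0.4604, -0.3531, 0.0842]
tcp_rot: [-1.562, -0.043, 0.071]
force: [0.3, 1.2, -0.0]
grip_width: 0.0643
```

```bash
python3 - <<'E'
from h import *
go(.4705,-.3437,.06,94)
w=wr("w15");W=pts(w)
for u in (290,330,370): 
    col=W[60:260,u]; k=(col[:,2]>.0125)&(col[:,2]<.02); print(u,col[k].round(4)[:12])
E
```

```text
t 20.65 tcp [ 0.4604 -0.3531  0.0842] th 94.2 w 0.0643 F [ 0.3  1.2 -0. ] q [-0.65  0.18 -0.05  1.37 -0.    0.85]
tilt [-0.017 -1.     0.009] tool d cm [1.12 2.41 0.84] rows 0.7 wy 0.2
290 [[ 0.4312 -0.2892  0.0153]
 [ 0.4315 -0.2898  0.0168]
 [ 0.4315 -0.2905  0.0167]
 [ 0.4315 -0.2911  0.0168]
 [ 0.4314 -0.2918  0.0156]
 [ 0.4314 -0.2924  0.0153]
 [ 0.4316 -0.2931  0.0166]]
330 [[ 0.4581 -0.2872  0.0164]
 [ 0.4581 -0.2879  0.0154]
 [ 0.4582 -0.2885  0.016 ]
 [ 0.4582 -0.2892  0.0152]
 [ 0.4583 -0.2898  0.0147]
 [ 0.4583 -0.2905  0.0156]
 [ 0.4584 -0.2911  0.0167]]
370 [[ 0.4847 -0.2846  0.0155]
 [ 0.4847 -0.2853  0.0162]
 [ 0.4847 -0.2859  0.0166]
 [ 0.4849 -0.2866  0.0159]
 [ 0.485  -0.2872  0.0154]
 [ 0.4848 -0.2879  0.0173]
 [ 0.4852 -0.2885  0.0154]
 [ 0.4852 -0.2891  0.016 ]]
```

View pics/w15.png

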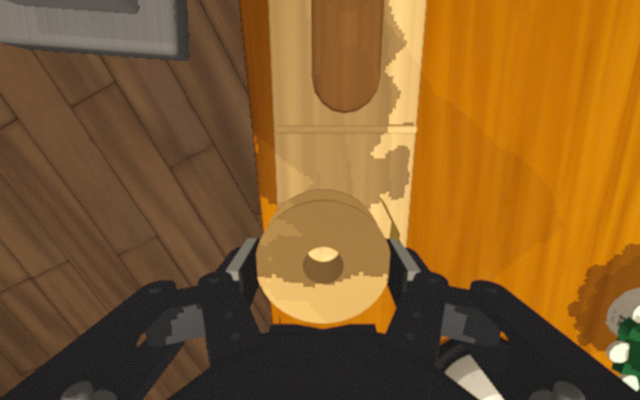

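The spool at (323,258) is over the right bay, whose inner strip is at row 128, and the strip fit confirms the bay centre at (0.4707,-0.3435). I correct position and tilt, then lower.

jog_arm(
  commands=[
    [1,1.1,0,0.85,-0.5,0.2,-1.0],
    [1,0,0,0,0,0,0],
    [1,0,0,0,0,0,0],
    [1,0,1.5,0,0,0,0],
    [1,0,1.0,0,0,0,0],
    [1,0,0,0,0,0,0],
    [1,0,0,0,0,0,0],
  ],
)

```text
clock: 21.28
tcp_pos: [0.4731, -0.3391, 0.059]
tcp_rot: [-1.57, -0.061, 0.06]
force: [0.3, -0.2, -0.5]
grip_width: 0.0645
```

```bash
python3 - <<'E'
from h import *
go(.4705,-.3435,.031,94)
E
```

```text
t 21.28 tcp [ 0.4731 -0.3391  0.059 ] th 94.4 w 0.0645 F [ 0.3 -0.2 -0.5] q [-0.62  0.17 -0.1   1.3   0.    0.87]
tilt [ 0.001 -1.     0.   ] tool d cm [-0.3   2.8  -0.42] rows 0.7 wy 0.4
```

jog_arm(
  commands=[
    [1,-0.28,0,-0.42,0,0.3,0],
    [1,0,0,0,0,0,0],
    [1,0,1.0,0,0,0,0],
    [1,0,0.7,0,0,0,0],
    [1,0,0.2,0,0,0,0],
    [1,0,0,0,0,0,0],
    [1,0,0,0,0,0,0],
  ],
)

```text
clock: 21.87
tcp_pos: [0.4703, -0.3447, 0.0391]
tcp_rot: [-1.571, -0.056, 0.055]
force: [-0.1, -0.4, 0.0]
grip_width: 0.0644
```

```bash
python3 - <<'E'
from h import *
go(.4705,-.3435,.031,94)
E
```

```text
t 21.87 tcp [ 0.4703 -0.3447  0.0391] th 94.0 w 0.0644 F [-0.1 -0.4  0. ] q [-0.63  0.19 -0.12  1.26  0.    0.87]
tilt [ 0.001 -1.    -0.001] tool d cm [0.03 0.81 0.12] rows 0.2 wy 0.0
```

jog_arm(
  commands=[
    [1,0,0.3,0.1,0,0,0],
    [1,0,0.3,0,0,0,0],
    [1,0,0.15,0,0,0,0],
    [1,0,0,0,0,0,0],
    [1,0,0,0,0,0,0],
  ],
)

```text
clock: 22.28
tcp_pos: [0.4704, -0.3435, 0.031]
tcp_rot: [-1.571, -0.057, 0.055]
force: [0.3, 0.1, 0.0]
grip_width: 0.0646
```

```bash
python3 - <<'E'
from h import *
go(.4705,-.3435,.031,94)
w=wr("w16")
W=pts(w);m=(W[:,:,2]>.02)&(W[:,:,2]<.045);m[:,:270]=0;m[:,380:]=0;m[325:]=0;m[:150]=0;print("spool top",np.percentile(W[m][:,2],[10,50,90]))
E
```

```text
t 22.28 tcp [ 0.4704 -0.3435  0.031 ] th 94.1 w 0.0646 F [0.3 0.1 0. ] q [-0.63  0.19 -0.14  1.24  0.    0.87]
tilt [ 0.001 -1.    -0.001] tool d cm [0.01 0.   0.  ] rows 0.0 wy 0.1
spool top [0.03158837 0.03245496 0.03320566]
```

Its top is at 0.0325, about the expected 0.032, so it is seated. I release and lift.

jog_arm(
  commands=[
    [0.5,0,0,0,0,0,0],
    [0,0,0,0,0,0,0],
    [0,0,0,0,0,0,0],
    [0,0,0,0,0,0,0],
    [0,0,0,0,0,0,0],
    [0,0,-1.0,0,0,0,0],
    [0,0,-2.0,0,0,0,0],
    [0,0,-2.5,0,0,0,0],
    [0,0,-2.0,0,0,0,0],
    [0,0,-0.5,0,0,0,0],
    [0,0,0,0,0,0,0],
    [0,0,0,0,0,0,0],
  ],
)

```text
clock: 23.33
tcp_pos: [0.4701, -0.3434, 0.1173]
tcp_rot: [-1.571, -0.057, 0.054]
force: [-0.9, 0.4, -0.6]
grip_width: 0.0857
```

```bash
python3 - <<'E'
from h import *
go(.5505,.247,.11,98)
w=wr("w17");blobs(w,.022,.05)
E
```

```text
t 23.33 tcp [ 0.4701 -0.3434  0.1173] th 94.1 w 0.0857 F [-0.9  0.4 -0.6] q [-0.63  0.15 -0.01  1.41  0.    0.87]
tilt [ 0.002 -1.    -0.001] tool d cm [12.2   0.68 58.32] rows 14.5 wy -3.9
blob px [325.  59.] top 0.0379 ctr 0.4632 -0.2395 size 0.0401 0.0782 ang 4.0
blob px [323. 210.] top 0.0328 ctr 0.4691 -0.3436 size 0.0653 0.0659 ang 48.1
```

View pics/w17.png

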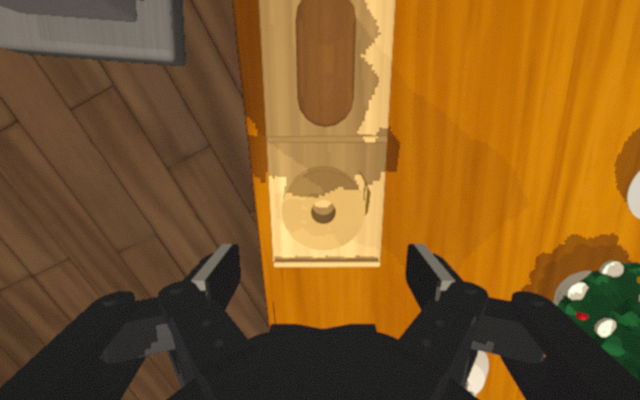

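The spool is in the right bay at (323,210), measured at (0.469,-0.344) with its top at 0.033. Next is the left spool.

jog_arm(
  commands=[
    [0,0.3,0,1.7,0,0,0],
    [0,0.8,0,3.6,0,0,0],
    [0,0.8,0,3.6,0,0,0],
    [0,0.8,0,3.6,0,0,0],
    [0,0.8,0,3.6,0,0,0],
    [0,0.8,0,3.6,0,0,0],
    [0,0.8,0,3.6,0,0,0],
    [0,0.8,0,3.6,0,0,0],
    [0,0.8,0,3.6,0,0,0],
    [0,0.8,0,3.6,0,0,0],
    [0,0.8,0,3.6,0,0,0],
    [0,0.8,0,3.6,0,0,0],
    [0,0.8,0,3.6,0,0,0],
    [0,0.7,0,3.6,0,0,0],
    [0,0.6,0,2.8,0,0,0],
    [0,0.4,0,1.8,0,0,0],
    [0,0.2,0,0.8,0,0,0],
    [0,0,0,0,0,0,0],
    [0,0,0,0,0,0,0],
    [0,0,0,0,0,0,0],
  ],
)

```text
clock: 25.05
tcp_pos: [0.5413, 0.2263, 0.0882]
tcp_rot: [-1.572, -0.028, 0.077]
force: [0.0, -0.1, -0.3]
grip_width: 0.0851
```

```bash
python3 - <<'E'
from h import *
go(.5505,.247,.06,98)
w=wr("w18");blobs(w,.016,.05)
E
```

```text
t 25.05 tcp [0.5413 0.2263 0.0882] th 93.8 w 0.0851 F [ 0.  -0.1 -0.3] q [ 0.39  0.2  -0.01  1.39  0.01  1.9 ]
tilt [-0.031 -1.    -0.   ] tool d cm [1.15 2.78 2.  ] rows 0.9 wy -4.2
blob px [341. 189.] top 0.0248 ctr 0.5488 0.249 size 0.0658 0.0658 ang 21.4
```

View pics/w18.png

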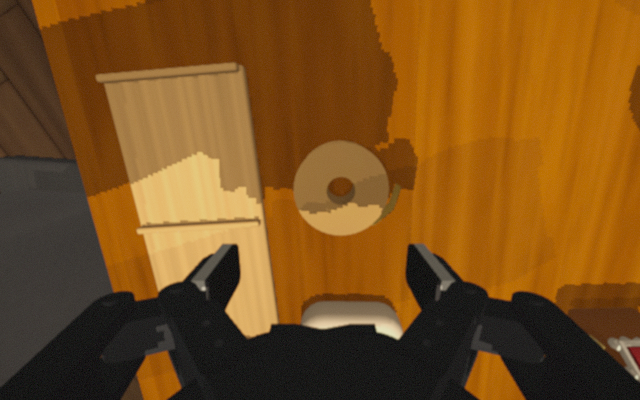

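The left spool is at (341,189), measured at (0.549,0.249). Its ribbon tail at (393,200) points along the jaw axis, so I'll grip with the jaws turned about 44° to keep off it. The short tray's end strip runs from (97,78) to (243,68) and its middle strip from (138,229) to (259,220).

```bash
python3 - <<'E'
from h import *
w=dict(np.load("w18.npz"));W=pts(w)
H=W[:,:,2]
m=(H>.0125)&(H<.02);m[250:]=0;m[:,265:]=0
n,l,st,ce=cv2.connectedComponentsWithStats(m.astype(np.uint8))
for i in range(1,n):
    if st[i,4]>100:print(ce[i],cv2.minAreaRect(W[l==i][:,:2].astype(np.float32)))
m=(H>.004)&(H<.02);m[250:]=0;m[:,285:]=0
m=cv2.morphologyEx(m.astype(np.uint8),cv2.MORPH_OPEN,np.ones((5,5)))
print(cv2.minAreaRect(W[m>0][:,:2].astype(np.float32)))
t=np.radians(7.96);a=np.array([-np.sin(t),np.cos(t)])
for k in(.11,0,.055,-.055):print(k,np.array([.4414,.2088])+k*a)
E
```

```text
[166.95472597  72.1223193 ] ((0.4266258478164673, 0.31852996349334717), (0.09645695239305496, 0.0056401630863547325), 7.849581718444824)
[198.33098592 226.46361502] ((0.44255220890045166, 0.210246279835701), (0.09523836523294449, 0.005653216503560543), 7.912669658660889)
((0.43594181537628174, 0.2533409893512726), (0.10086210817098618, 0.1372963786125183), 7.799176216125488)
0.11 [0.42616701 0.31774015]
0 [0.4414 0.2088]
0.055 [0.4337835  0.26327007]
-0.055 [0.4490165  0.15432993]
```

jog_arm(
  commands=[
    [0,1.0,0,2.1,0,-5,-1.7],
    [0,0,0,0,0,-7,0],
    [0,0,0,0,0,-7,0],
    [0,0,0,0,0,-7,0],
    [0,0,0,0,0,-7,0],
    [0,0,0,0,0,-7,0],
    [0,0,0,0,0,-4,0],
    [0,0,0,0,0,0,0],
    [0,0,0,0,0,0,0],
    [0,0,0,0,0,0,0],
  ],
)

```text
clock: 25.93
tcp_pos: [0.5518, 0.2349, 0.0897]
tcp_rot: [-1.469, -0.661, 0.659]
force: [0.6, -0.2, -0.3]
grip_width: 0.0854
```

```bash
python3 - <<'E'
from h import *
go(.5488,.249,.05,138)
w=wr("w19");blobs(w,.016,.05)
E
```

```text
t 25.93 tcp [0.5518 0.2349 0.0897] th 138.4 w 0.0854 F [ 0.6 -0.2 -0.3] q [ 0.4   0.2  -0.01  1.36 -0.    1.13]
tilt [ 0.001 -1.    -0.001] tool d cm [0.86 3.97 1.17] rows 1.0 wy 0.4
blob px [585.  31.] top 0.0478 ctr 0.5641 0.4265 size 0.0619 0.0136 ang 14.6
blob px [337. 204.] top 0.0248 ctr 0.5489 0.2488 size 0.0656 0.0655 ang 3.0
```

View pics/w19.png

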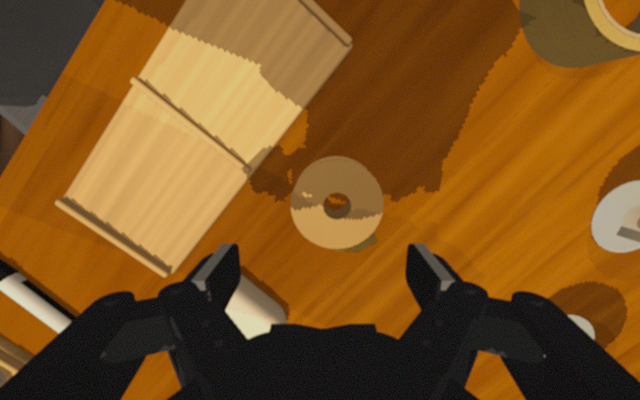

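jog_arm(
  commands=[
    [0,0.85,0,1.15,0,0.3,0],
    [0,0,0,0,0,0,0],
    [0,0,0,0,0,0,0],
    [0,0,2.0,0,0,0,0],
    [0,0,1.5,0,0,0,0],
    [0,0,0.5,0,0,0,0],
    [0,0,0,0,0,0,0],
    [0,0,0,0,0,0,0],
  ],
)

```text
clock: 26.65
tcp_pos: [0.5499, 0.2468, 0.0499]
tcp_rot: [-1.474, -0.651, 0.646]
force: [1.7, 0.6, 1.1]
grip_width: 0.0852
```

```bash
python3 - <<'E'
from h import *
go(.5488,.249,.022,138)
w=wr("w20");blobs(w,.016,.05)
E
```

```text
t 26.65 tcp [0.5499 0.2468 0.0499] th 137.5 w 0.0852 F [1.7 0.6 1.1] q [ 0.42  0.22 -0.06  1.29 -0.    1.16]
tilt [ 0.002 -1.    -0.003] tool d cm [0.08 2.79 0.24] rows 0.7 wy -0.5
blob px [613.  25.] top 0.0367 ctr 0.563 0.4233 size 0.0476 0.0084 ang 12.1
blob px [327. 239.] top 0.0247 ctr 0.5501 0.2476 size 0.0658 0.0696 ang 45.0
```

View pics/w20.png

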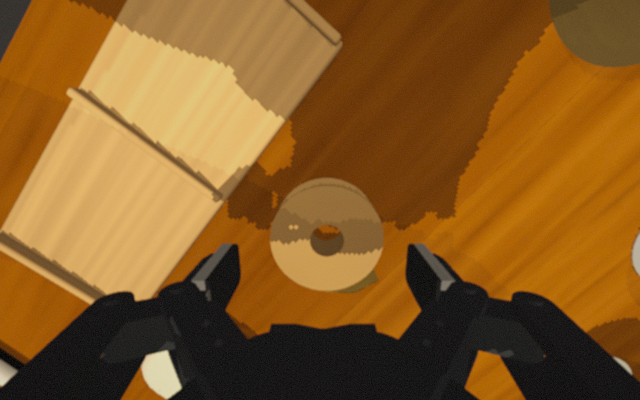

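The spool is at (327,239), centred between the jaws, and the tail at (362,280) is clear of the pads. The left finger has about 11 mm of clearance to the tray edge. I go down and grip.

jog_arm(
  commands=[
    [0,0.05,0.9,0.22,0,-0.4,0],
    [0,0,0.9,0,0,0,0],
    [0,0,0.6,0,0,0,0],
    [0,0,0,0,0,0,0],
    [0,0,0,0,0,0,0],
  ],
)

```text
clock: 27.12
tcp_pos: [0.5497, 0.2492, 0.0257]
tcp_rot: [-1.472, -0.659, 0.649]
force: [-1.1, -0.1, 1.1]
grip_width: 0.0854
```

```bash
python3 - <<'E'
from h import *
go(.5488,.249,.022,138)
E
```

```text
t 27.12 tcp [0.5497 0.2492 0.0257] th 138.0 w 0.0854 F [-1.1 -0.1  1.1] q [ 0.43  0.24 -0.09  1.24 -0.    1.16]
tilt [ 0.005 -1.    -0.004] tool d cm [-0.07  0.37  0.06] rows 0.1 wy -0.0
```

jog_arm(
  commands=[
    [0,-0.05,0.35,0.05,0,0,0],
    [0,0,0,0,0,0,0],
    [0.3,0,0,0,0,0,0],
    [1,0,0,0,0,0,0],
    [1,0,0,0,0,0,0],
    [1,0,0,0,0,0,0],
    [1,0,0,0,0,0,0],
    [1,0,0,0,0,0,0],
  ],
)

```text
clock: 27.78
tcp_pos: [0.5494, 0.2494, 0.0231]
tcp_rot: [-1.472, -0.66, 0.648]
force: [-0.1, 0.3, -0.4]
grip_width: 0.065
```

```bash
python3 - <<'E'
from h import *
go(.5488,.249,.10,98)
w=wr("w21")
E
```

```text
t 27.78 tcp [0.5494 0.2494 0.0231] th 138.0 w 0.065 F [-0.1  0.3 -0.4] q [ 0.43  0.24 -0.1   1.23 -0.    1.16]
tilt [ 0.006 -1.    -0.005] tool d cm [-0.02 -7.69 -0.01] rows 1.9 wy 40.0
```

View pics/w21.png

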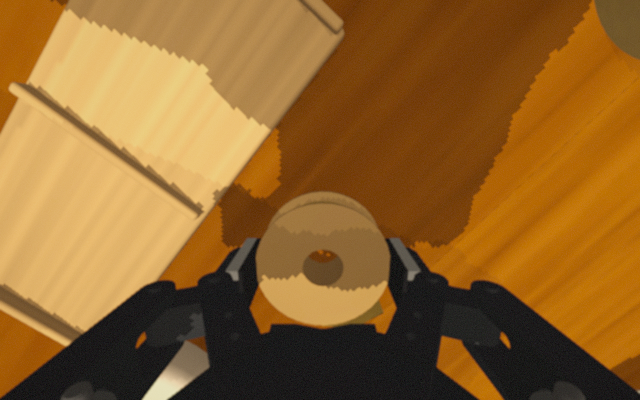

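Gripped at (323,260), with an opening of 65 mm. I lift it and turn it back 40°.

jog_arm(
  commands=[
    [1,0,-1.0,0,0,0,0],
    [1,0,-2.5,0,0,0,0],
    [1,0,-2.5,0,0,0,0],
    [1,0,-1.0,0,0,7,0],
    [1,0,0,0,0,7,0],
    [1,0,0,0,0,7,0],
    [1,0,0,0,0,7,0],
    [1,0,0,0,0,7,0],
    [1,0,0,0,0,4,0],
    [1,0,0,0,0,0,0],
    [1,0,0,0,0,0,0],
    [1,0,0,0,0,0,0],
  ],
)

```text
clock: 28.83
tcp_pos: [0.5491, 0.2493, 0.1048]
tcp_rot: [-1.566, -0.117, 0.099]
force: [0.7, -0.6, -0.8]
grip_width: 0.0645
```

```bash
python3 - <<'E'
from h import *
go(.434,.264,.08,98)
E
```

```text
t 28.83 tcp [0.5491 0.2493 0.1048] th 97.9 w 0.0645 F [ 0.7 -0.6 -0.8] q [ 0.43  0.2   0.02  1.38 -0.    1.86]
tilt [ 0.011 -1.     0.002] tool d cm [-11.23   2.36   3.03] rows 2.9 wy -0.1
```

jog_arm(
  commands=[
    [1,-1.0,0,0.3,0,0,0.6],
    [1,-2.4,0,0.6,0,0,0],
    [1,-2.4,0,0.6,0,0,0],
    [1,-2.4,0,0.6,0,0,0],
    [1,-2.0,0,0.5,0,0,0],
    [1,-0.8,0,0.3,0,0,0],
    [1,0,1.0,0,0,0,0],
    [1,0,1.0,0,0,0,0],
    [1,0,0,0,0,0,0],
    [1,0,0,0,0,0,0],
    [1,0,0,0,0,0,0],
  ],
)

```text
clock: 29.75
tcp_pos: [0.4297, 0.2624, 0.0814]
tcp_rot: [-1.567, -0.114, 0.121]
force: [0.4, 0.3, -1.0]
grip_width: 0.0646
```

```bash
python3 - <<'E'
from h import *
go(.434,.264,.0315,98)
E
```

```text
t 29.75 tcp [0.4297 0.2624 0.0814] th 98.6 w 0.0646 F [ 0.4  0.3 -1. ] q [ 0.55 -0.02 -0.26  1.33  0.    1.97]
tilt [-0.004 -1.     0.001] tool d cm [0.47 4.99 0.09] rows 1.2 wy 0.6
```

jog_arm(
  commands=[
    [1,0.45,0,0.1,0,0.6,0],
    [1,0,0,0,0,0,0],
    [1,0,0,0,0,0,0],
    [1,0,1.5,0,0,0,0],
    [1,0,1.2,0,0,0,0],
    [1,0,0.5,0,0,0,0],
    [1,0,0,0,0,0,0],
    [1,0,0,0,0,0,0],
  ],
)

```text
clock: 30.42
tcp_pos: [0.4371, 0.264, 0.0481]
tcp_rot: [-1.568, -0.104, 0.11]
force: [0.2, 0.1, 0.1]
grip_width: 0.0647
```

```bash
python3 - <<'E'
from h import *
go(.434,.264,.031,98)
E
```

```text
t 30.42 tcp [0.4371 0.264  0.0481] th 97.8 w 0.0647 F [0.2 0.1 0.1] q [ 0.54  0.01 -0.29  1.27  0.    1.98]
tilt [-0.004 -1.     0.001] tool d cm [-0.3   1.71  0.04] rows 0.4 wy -0.2
```

jog_arm(
  commands=[
    [1,-0.3,0.5,0.04,0,0,0],
    [1,0,0.6,0,0,0,0],
    [1,0,0.4,0,0,0,0],
    [1,0,0.1,0,0,0,0],
    [1,0,0,0,0,0,0],
    [1,0,0,0,0,0,0],
  ],
)

```text
clock: 30.92
tcp_pos: [0.4339, 0.2643, 0.0317]
tcp_rot: [-1.567, -0.105, 0.109]
force: [-0.0, 0.3, -0.8]
grip_width: 0.0649
```

```bash
python3 - <<'E'
from h import *
go(.434,.264,.031,98)
w=wr("w22")
W=pts(w);m=(W[:,:,2]>.02)&(W[:,:,2]<.045);m[:,:270]=0;m[:,380:]=0;m[325:]=0;m[:150]=0;print("spool top",np.percentile(W[m][:,2],[10,50,90]))
E
```

```text
t 30.92 tcp [0.4339 0.2643 0.0317] th 97.8 w 0.0649 F [-0.   0.3 -0.8] q [ 0.55  0.02 -0.32  1.23  0.    1.98]
tilt [-0.002 -1.     0.002] tool d cm [ 0.    0.07 -0.03] rows 0.0 wy -0.2
spool top [0.03215467 0.03322535 0.03403459]
```

View pics/w22.png

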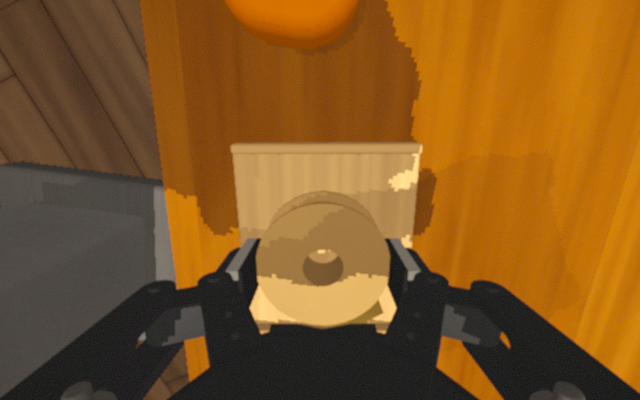

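The spool at (323,260) is centred over the left bay, whose end strip is at row 148. I lower it 0.7 mm, release and lift.

jog_arm(
  commands=[
    [1,0,0.07,0,0,0,0],
    [1,0,0,0,0,0,0],
    [0.5,0,0,0,0,0,0],
    [0,0,0,0,0,0,0],
    [0,0,0,0,0,0,0],
    [0,0,0,0,0,0,0],
    [0,0,0,0,0,0,0],
    [0,0,-1.0,0,0,0,0],
    [0,0,-2.0,0,0,0,0],
    [0,0,-2.5,0,0,0,0],
    [0,0,-2.0,0,0,0,0],
    [0,0,-0.5,0,0,0,0],
    [0,0,0,0,0,0,0],
    [0,0,0,0,0,0,0],
  ],
)

```text
clock: 32.13
tcp_pos: [0.4342, 0.2641, 0.1177]
tcp_rot: [-1.566, -0.106, 0.108]
force: [-0.4, -0.8, -1.0]
grip_width: 0.0853
```

```bash
python3 - <<'E'
from h import *
go(.569,.116,.11,3)
w=wr("w23");blobs(w,.022,.05)
E
```

```text
t 32.13 tcp [0.4342 0.2641 0.1177] th 97.8 w 0.0853 F [-0.4 -0.8 -1. ] q [ 0.55 -0.02 -0.19  1.4   0.    1.98]
tilt [-0.001 -1.     0.002] tool d cm [ 11.35   0.72 -16.51] rows 4.9 wy 94.8
blob px [305.  33.] top 0.029 ctr 0.4046 0.3864 size 0.0623 0.0454 ang 7.0
blob px [538.   7.] top 0.0463 ctr 0.5547 0.4231 size 0.05 0.0084 ang 0.9
blob px [323. 212.] top 0.0328 ctr 0.4334 0.2615 size 0.0653 0.0695 ang 6.3
```

View pics/w23.png

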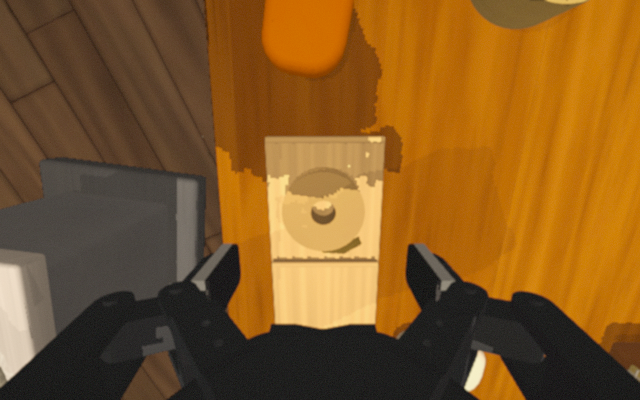

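The spool is in the left bay, its hub at (323,210) in line with the bay centre. Next is the left soap. A heading of 3° would take the last joint out of range (about 188°), so I use the equivalent 183°.

jog_arm(
  commands=[
    [0,0.8,0,-1.2,0,0,0],
    [0,1.9,0,-2.8,0,0,0],
    [0,1.9,0,-2.8,0,0,0],
    [0,1.9,0,-2.8,0,0,0],
    [0,1.9,0,-2.8,0,0,0],
    [0,1.5,0,-2.0,0,0,0],
    [0,0.8,0,-1.2,0,-5,0],
    [0,0.4,0,-0.4,0,-7,0],
    [0,0,0,0,0,-7,0],
    [0,0,0,0,0,-7,0],
    [0,0,0,0,0,-7,0],
    [0,0,0,0,0,-7,0],
    [0,0,0,0,0,-7,0],
    [0,0,0,0,0,-7,0],
    [0,0,0,0,0,-7,0],
    [0,0,0,0,0,-7,0],
    [0,0,0,0,0,-7,0],
    [0,0,0,0,0,-7,0],
    [0,0,0,0,0,0,0],
    [0,0,0,0,0,0,0],
  ],
)

```text
clock: 33.85
tcp_pos: [0.5608, 0.11, 0.0856]
tcp_rot: [-1.165, -1.204, 1.261]
force: [-0.5, -0.3, -0.4]
grip_width: 0.0856
```

```bash
python3 - <<'E'
from h import *
go(.569,.116,.06,183)
w=wr("w24");blobs(w,.016,.05)
E
```

```text
t 33.85 tcp [0.5608 0.11   0.0856] th -177.8 w 0.0856 F [-0.5 -0.3 -0.4] q [ 0.19  0.18 -0.04  1.39  0.    0.16]
tilt [-0.005 -0.999  0.041] tool d cm [ 0.58  2.52 -0.94] rows 0.7 wy -0.8
blob px [579.  46.] top 0.033 ctr 0.4387 0.2592 size 0.0553 0.066 ang 5.5
blob px [15. 59.] top 0.0326 ctr 0.4589 -0.0915 size 0.023 0.0601 ang 74.1
blob px [336. 233.] top 0.0287 ctr 0.5675 0.1179 size 0.0844 0.0599 ang 4.6
```

View pics/w24.png

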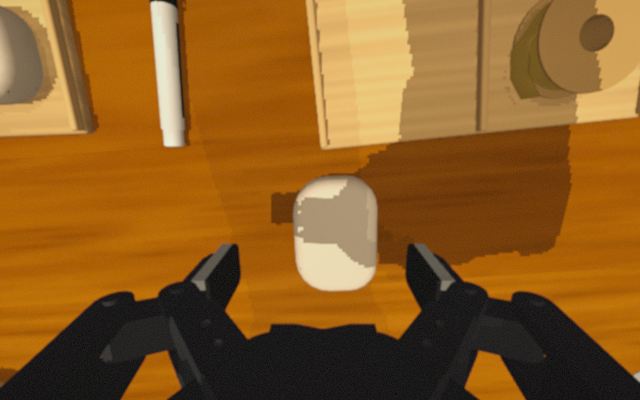

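The soap is at (336,233), measuring 84 x 60 mm, at (0.5675,0.118), 4°. I fix the tilt, centre and lower.

jog_arm(
  commands=[
    [0,0.75,0,-0.7,-2.3,-1.8,0],
    [0,0,0,0,0,0,0],
    [0,0,0,0,0,0,0],
    [0,0,1.5,0,0,0,0],
    [0,0,1.2,0,0,0,0],
    [0,0,0,0,0,0,0],
    [0,0,0,0,0,0,0],
  ],
)

```text
clock: 34.48
tcp_pos: [0.5662, 0.1168, 0.0557]
tcp_rot: [-1.184, -1.241, 1.254]
force: [0.3, 0.2, -0.0]
grip_width: 0.0852
```

```bash
python3 - <<'E'
from h import *
go(.568,.118,.0225,184)
w=wr("w25");blobs(w,.016,.05)
E
```

```text
t 34.48 tcp [0.5662 0.1168 0.0557] th -177.0 w 0.0852 F [ 0.3  0.2 -0. ] q [ 0.21  0.17 -0.11  1.3  -0.    0.15]
tilt [-0.005 -1.     0.006] tool d cm [ 0.13  3.32 -0.21] rows 0.8 wy -1.0
blob px [595.  36.] top 0.0329 ctr 0.4486 0.245 size 0.0384 0.0374 ang 5.8
blob px [327. 237.] top 0.0286 ctr 0.5654 0.1177 size 0.0801 0.06 ang 4.2
```

jog_arm(
  commands=[
    [0,0.1,0.8,-0.15,-0.3,-1.0,-0.3],
    [0,0,0,0,0,0,0],
    [0,0,1.2,0,0,0,0],
    [0,0,1.0,0,0,0,0],
    [0,0,0.2,0,0,0,0],
    [0,0,0,0,0,0,0],
    [0,0,0,0,0,0,0],
  ],
)

```text
clock: 35.12
tcp_pos: [0.568, 0.1177, 0.0209]
tcp_rot: [-1.175, -1.261, 1.26]
force: [0.1, 0.1, 0.1]
grip_width: 0.0854
```

```bash
python3 - <<'E'
from h import *
go(.5675,.118,.0225,184)
E
```

```text
t 35.12 tcp [0.568  0.1177 0.0209] th -176.0 w 0.0854 F [0.1 0.1 0.1] q [ 0.2   0.19 -0.15  1.23  0.    0.13]
tilt [ 0. -1. -0.] tool d cm [ 0.03 -0.16  0.04] rows 0.0 wy -0.0
```

jog_arm(
  commands=[
    [0,0,-0.15,0,0,0,0],
    [0,0,0,0,0,0,0],
    [0.5,0,0,0,0,0,0],
    [1,0,0,0,0,0,0],
    [1,0,0,0,0,0,0],
    [1,0,0,0,0,0,0],
    [1,0,0,0,0,0,0],
    [1,0,0,0,0,0,0],
  ],
  grip_force=40,
)

```text
clock: 35.78
tcp_pos: [0.5688, 0.118, 0.0245]
tcp_rot: [-1.177, -1.263, 1.259]
force: [-0.1, -0.5, -1.4]
grip_width: 0.0579
```

```bash
python3 - <<'E'
from h import *
go(.5675,.118,.11,98)
w=wr("w26")
E
```

```text
t 35.78 tcp [0.5688 0.118  0.0245] th -176.0 w 0.0579 F [-0.1 -0.5 -1.4] q [ 0.2   0.19 -0.15  1.23  0.    0.13]
tilt [ 0.001 -1.    -0.003] tool d cm [ 0.02 -8.55  0.1 ] rows 2.1 wy 86.0
```

View pics/w26.png

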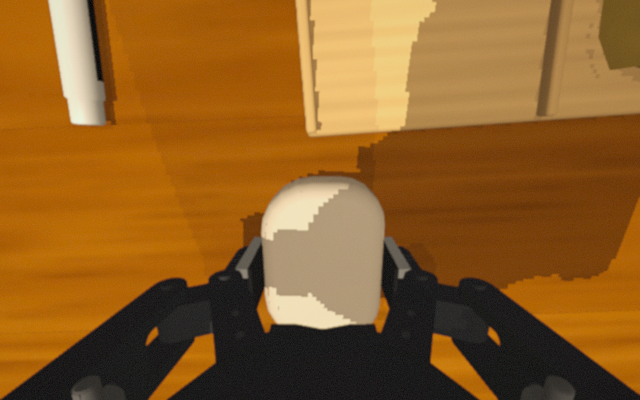

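Gripped at (323,255), with an opening of 58 mm. I lift it and turn it to 98°.

jog_arm(
  commands=[
    [1,0,-1.5,0,0,0,0],
    [1,0,-2.5,0,0,0,0],
    [1,0,-2.5,0,0,6,0],
    [1,0,-1.5,0,0,7,0],
    [1,0,0,0,0,7,0],
    [1,0,0,0,0,7,0],
    [1,0,0,0,0,7,0],
    [1,0,0,0,0,7,0],
    [1,0,0,0,0,7,0],
    [1,0,0,0,0,7,0],
    [1,0,0,0,0,7,0],
    [1,0,0,0,0,7,0],
    [1,0,0,0,0,7,0],
    [1,0,0,0,0,7,0],
    [1,0,0,0,0,3,0],
    [1,0,0,0,0,0,0],
    [1,0,0,0,0,0,0],
  ],
)

```text
clock: 37.25
tcp_pos: [0.5666, 0.1173, 0.1047]
tcp_rot: [-1.57, -0.074, 0.081]
force: [-0.2, 0.4, -1.3]
grip_width: 0.0579
```

```bash
python3 - <<'E'
from h import *
go(.4497,.155,.08,98)
E
```

```text
t 37.25 tcp [0.5666 0.1173 0.1047] th 95.6 w 0.0579 F [-0.2  0.4 -1.3] q [ 0.2   0.15 -0.03  1.39  0.    1.68]
tilt [-0.004 -1.    -0.   ] tool d cm [-11.25   2.51   4.9 ] rows 3.1 wy -2.4
```

jog_arm(
  commands=[
    [1,-1.0,0,0.4,0,0,0],
    [1,-2.4,0,1.0,0,0,0],
    [1,-2.4,0,1.0,0,0,0],
    [1,-2.4,0,1.0,0,0,0],
    [1,-1.9,0,0.9,0,0,0],
    [1,-0.8,0,0.4,0,-2.4,0],
    [1,0,0,0,0,0,0],
    [1,0,0,0,0,0,0],
    [1,0,1.0,0,0,0,0],
    [1,0,0,0,0,0,0],
    [1,0,0,0,0,0,0],
  ],
)

```text
clock: 38.17
tcp_pos: [0.4505, 0.1529, 0.0927]
tcp_rot: [-1.568, -0.121, 0.126]
force: [0.0, 0.3, -1.6]
grip_width: 0.0578
```

```bash
python3 - <<'E'
from h import *
go(.4497,.155,.0315,98)
w=wr("w27");W=pts(w)
for u in (280,320,360): 
    col=W[60:230,u]; k=(col[:,2]>.0125)&(col[:,2]<.02); print(u,col[k].mean(0).round(4),k.sum())
E
```

```text
t 38.17 tcp [0.4505 0.1529 0.0927] th 99.0 w 0.0578 F [ 0.   0.3 -1.6] q [ 0.33 -0.09 -0.3   1.36  0.    1.74]
tilt [-0.004 -1.    -0.   ] tool d cm [-0.02  6.12  0.22] rows 1.5 wy 1.0
280 [0.4101 0.2053 0.0157] 8
320 [0.4376 0.2119 0.0166] 8
360 [0.4659 0.2132 0.0162] 7
```

View pics/w27.png

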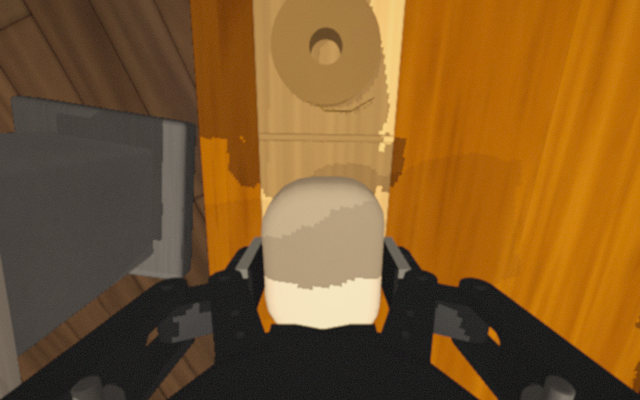

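The soap at (323,255) is over the right bay, with the dividing strip at row 137. I line up at about (0.4497,0.1555) and lower.

jog_arm(
  commands=[
    [1,0,1.0,0.25,0,0.9,0],
    [1,0,1.2,0,0,0,0],
    [1,0,1.2,0,0,0,0],
    [1,0,0.8,0,0,0,0],
    [1,0,0,0,0,0,0],
    [1,0,0,0,0,0,0],
    [1,0,0,0,0,0,0],
  ],
)

```text
clock: 38.8
tcp_pos: [0.4498, 0.1546, 0.0437]
tcp_rot: [-1.57, -0.102, 0.114]
force: [0.1, -0.3, -0.7]
grip_width: 0.058
```

```bash
python3 - <<'E'
from h import *
go(.4497,.1555,.0315,98)
E
```

```text
t 38.8 tcp [0.4498 0.1546 0.0437] th 97.9 w 0.058 F [ 0.1 -0.3 -0.7] q [ 0.33 -0.06 -0.37  1.27  0.    1.76]
tilt [-0.008 -1.    -0.001] tool d cm [0.02 1.22 0.09] rows 0.3 wy -0.1
```

jog_arm(
  commands=[
    [1,0,0.4,0.09,0,0,-0.4],
    [1,0,0.4,0,0,0,0],
    [1,0,0.2,0,0,0,0],
    [1,0,0,0,0,0,0],
    [1,0,0,0,0,0,0],
  ],
)

```text
clock: 39.22
tcp_pos: [0.4505, 0.1559, 0.0341]
tcp_rot: [-1.569, -0.11, 0.106]
force: [0.2, -0.5, -0.1]
grip_width: 0.0577
```

```bash
python3 - <<'E'
from h import *
go(.4497,.1555,.031,98)
w=wr("w28")
W=pts(w);m=(W[:,:,2]>.025)&(W[:,:,2]<.055);m[:,:270]=0;m[:,380:]=0;m[325:]=0;m[:190]=0;print("soap top",np.percentile(W[m][:,2],[50,90]))
E
```

```text
t 39.22 tcp [0.4505 0.1559 0.0341] th 97.9 w 0.0577 F [ 0.2 -0.5 -0.1] q [ 0.33 -0.06 -0.39  1.24 -0.    1.77]
tilt [ 0.003 -1.    -0.001] tool d cm [-0.08  0.31 -0.03] rows 0.1 wy -0.1
soap top [0.038055   0.03884232]
```

The soap is about 2 mm above the floor. I lower it, release and lift.

jog_arm(
  commands=[
    [1,-0.05,0.18,0,0,0,0],
    [1,0,0,0,0,0,0],
    [1,0,0,0,0,0,0],
    [0.6,0,0,0,0,0,0],
    [0,0,0,0,0,0,0],
    [0,0,0,0,0,0,0],
    [0,0,0,0,0,0,0],
    [0,0,0,0,0,0,0],
    [0,0,-1.0,0,0,0,0],
    [0,0,-2.0,0,0,0,0],
    [0,0,-2.5,0,0,0,0],
    [0,0,-2.5,0,0,0,0],
    [0,0,-0.5,0,0,0,0],
    [0,0,0,0,0,0,0],
    [0,0,0,0,0,0,0],
  ],
)

```text
clock: 40.52
tcp_pos: [0.4498, 0.1559, 0.1251]
tcp_rot: [-1.568, -0.111, 0.104]
force: [0.2, -0.5, -0.0]
grip_width: 0.0853
```

```bash
python3 - <<'E'
from h import *
go(.30,-.40,.25,98)
w=wr("w29");blobs(w,.022,.05)
E
```

```text
t 40.52 tcp [0.4498 0.1559 0.1251] th 97.9 w 0.0853 F [ 0.2 -0.5 -0. ] q [ 0.33 -0.11 -0.26  1.42 -0.    1.77]
tilt [ 0.005 -1.    -0.   ] tool d cm [-22.39 -12.58 -53.02] rows 14.4 wy -0.1
blob px [321.  60.] top 0.033 ctr 0.433 0.2633 size 0.0657 0.0656 ang 24.9
blob px [323. 206.] top 0.0367 ctr 0.4489 0.1551 size 0.06 0.0836 ang 8.1
```

View pics/w29.png

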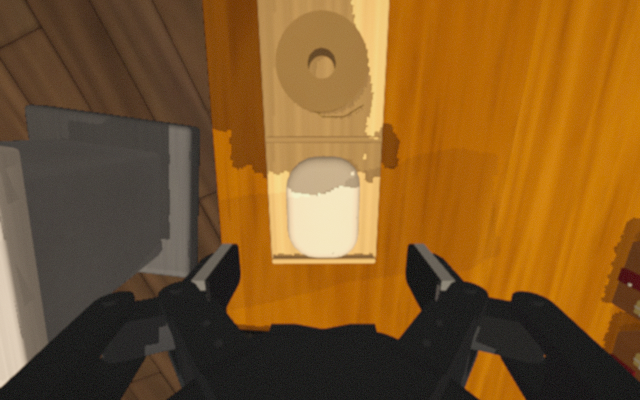

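Both short-tray items are in place: the spool at (321,60) and the soap at (323,206), at (0.449,0.155), 8.1°. I move the arm clear for a final top view.

jog_arm(
  commands=[
    [0,0,-3.0,0,0,0,0],
    [0,0,-3.5,0,0,0,0],
    [0,-1.4,-0.5,-3.3,0,0,0],
    [0,-1.4,-0.5,-3.3,0,0,0],
    [0,-1.4,-0.5,-3.3,0,0,0],
    [0,-1.4,-0.5,-3.3,0,0,0],
    [0,-1.4,-0.5,-3.3,0,0,0],
    [0,-1.4,-0.5,-3.3,0,0,0],
    [0,-1.4,-0.5,-3.3,0,0,0],
    [0,-1.4,-0.5,-3.3,0,0,0],
    [0,-1.4,-0.5,-3.3,0,0,0],
    [0,-1.4,-0.5,-3.3,0,0,0],
    [0,-1.4,-0.5,-3.3,0,0,0],
    [0,-1.4,-0.5,-3.3,0,0,0],
    [0,-1.4,-0.5,-3.3,0,0,0],
    [0,-1.4,0,-3.3,0,0,0],
    [0,-0.7,0,-1.6,0,0,0],
    [0,0,0,0,0,0,0],
    [0,0,0,0,0,0,0],
    [0,0,0,0,0,0,0],
  ],
)

```text
clock: 42.23
tcp_pos: [0.3008, -0.3673, 0.2386]
tcp_rot: [-1.559, -0.093, 0.129]
force: [-0.5, 0.6, 0.1]
grip_width: 0.0854
```

```bash
python3 - <<'E'
from h import *
go(.30,-.40,.25,98)
c=r.capture("top");np.savez("top2.npz",**c)
cv2.imwrite("pics/top2.png",cv2.resize(c["color"][100:265,150:500,::-1],None,fx=2.28,fy=2.28,interpolation=cv2.INTER_CUBIC))
W=pts(c)
H=W[:,:,2]; reg=(W[:,:,0]>0.3)&(W[:,:,0]<0.65)&(abs(W[:,:,1])<.6)
for lo in(.021,.013):
  m=((H>lo)&(H<.09)&reg).astype(np.uint8)
  n,l,st,ce=cv2.connectedComponentsWithStats(m)
  for i in range(1,n):
    if st[i,4]>60:
        S=W[l==i][:,:2].astype(np.float32)
        q=cv2.minAreaRect(S);print(ce[i].round(),np.percentile(H[l==i],90).round(3),np.round(q[0],3),np.round(q[1],3),round(q[2],1))
E
```

```text
t 42.23 tcp [ 0.3008 -0.3673  0.2386] th 98.1 w 0.0854 F [-0.5  0.6  0.1] q [-0.88 -0.08 -0.01  1.66 -0.01  0.55]
tilt [-0.022 -1.     0.011] tool d cm [-0.56 -1.16 -3.22] rows 0.8 wy 0.1
[462. 173.] 0.048 [ 0.602 -0.491] [0.068 0.066] 1.0
[176. 180.] 0.05 [0.554 0.462] [0.091 0.09 ] 63.4
[420. 210.] 0.036 [ 0.47  -0.345] [0.062 0.065] 45.5
[269. 214.] 0.039 [0.45  0.153] [0.061 0.084] 5.1
[353. 214.] 0.04 [ 0.455 -0.126] [0.058 0.083] 0.6
[387. 212.] 0.042 [ 0.464 -0.236] [0.041 0.086] 2.4
[235. 218.] 0.036 [0.434 0.261] [0.063 0.065] 48.3
[192. 226.] 0.032 [0.404 0.403] [0.085 0.059] 86.2
[462. 173.] 0.048 [ 0.603 -0.49 ] [0.076 0.077] 32.2
[177. 180.] 0.05 [0.554 0.462] [0.091 0.09 ] 63.4
[420. 210.] 0.036 [ 0.47  -0.345] [0.064 0.065] 66.3
[269. 214.] 0.039 [0.448 0.153] [0.068 0.085] 6.4
[353. 214.] 0.039 [ 0.456 -0.119] [0.069 0.111] 13.7
[388. 212.] 0.041 [ 0.462 -0.246] [0.106 0.049] 86.0
[236. 218.] 0.036 [0.434 0.261] [0.064 0.065] 46.7
[192. 226.] 0.032 [0.405 0.404] [0.06  0.086] 0.2
```

View pics/top2.png

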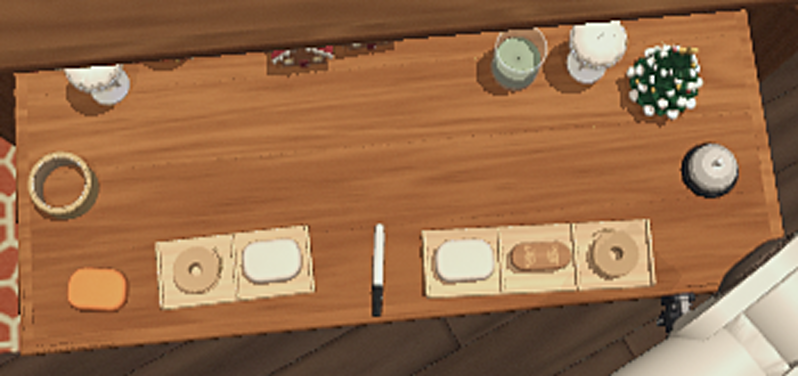

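The final top view (2.28x crop) shows the short tray with a spool at (196,270) and a soap at (272,260). The long tray has a soap at (463,260), the brush at (540,257) and a spool at (613,254). The marker, tape, bell and orange bar are where they were.

```bash
python3 -c "
from plant import r
print(r.close_job(), r.state()['clock'])"
```

```text
the job is handed in; nothing more can be done
the job is handed in; nothing more can be done
```

Both gift sets are made up and the job is handed in, at about 42 s on the robot's clock against the 112 s limit.

- **Long tray, left to right:** soap, nail brush (bristles down), ribbon spool.
- **Short tray, left to right:** ribbon spool, soap.

**Wrist-camera checks:** After each release, each piece lay flat at the expected height and within about 2 mm of its bay centre. The soaps and brush were lined up with their trays to within about 0.5°.

**Final top view:** It showed all five pieces in their bays. The tape, bell and orange bar measured in their original places to about 1 mm. The marker I judged by eye only, and it looked unmoved.

**Disagreements:** The top camera's depth read heights about 3 mm high and put centres up to about 3 mm off the wrist-camera values. It also gave soap and brush angles 1.5–3.5° off. One wrist blob for the short-tray spool was shifted about 2.5 mm by its ribbon tail, and a later view put it at (0.433, 0.263), against the bay centre at (0.434, 0.264). No check failed.

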